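Put the paint cups away in the push-latch drawer

ROBOT

A 7-joint arm with a two-finger parallel gripper is mounted at the origin on the work surface. World frame = base frame: x ahead of the robot, y to its left, z up, the work surface at z = 0. Lengths are in m, angles in rad, forces in N, time in s.
With the tool pointing down it reaches from about 0.35 to 0.9 m from the base axis. Payload 8.1 kg.
Tool frame: the origin (TCP) lies midway between the tips of the shut fingers; the grasp point (between the pads) lies 19 mm behind it (arm.hold_point_z is the distance from the TCP to the grasp point, in m); z points along the fingers, y is the direction in which the jaws open and shut (so a half turn about z gives the same grasp; the last joint's range is limited). The gripper opens to 92 mm and grips with 3 to 60 N. Pads are 19 mm wide; open, the fingers measure 130 mm over their backs; the gripper's body (75 mm by 190 mm) begins 47 mm behind the grasp point.
Start: joints at [1.218, 0.434, 0.025, 1.573, -0.012, 1.134, -0.075], TCP at [0.154, -0.606, 0.227] pointing down, gripper open.
Joint ranges: [-2.62, 2.62], [-0.44, 2.09], [-1.27, 1.32], [0.08, 2.57], [-1.32, 4.46], [0.12, 2], [-2.74, 2.74]. Speed limits (rad/s): [2.22, 2.22, 3.01, 3.01, 3.14, 3.14, 3.14].

INTERFACE

Orientations are given as a rotation vector (axis times angle).
In Python, from cell import arm gives the robot as it stands.
- The arm moves only by the shell command python3 -m pendant 'ROWS' [FORCE]. ROWS is JSON, a list of rows, each a list of 3 entries, a list of its own where there are three numbers: the shift along the tool's x, y, z in m, then the turn, a rotation vector about the tool's x, y, z in degrees, then the finger opening in m, from 0 to 0.0918. A call has 1 to 10 rows; each row shifts and turns the commanded pose from where the row before left it, along the tool's axes as they then stand; what a row does not reach is not made up. A row lasts 1/8 s, in which the tool goes at most 62.5 mm and 10.7 degrees, less where a joint would pass 70% of its speed; a pose out of reach is approached as far as the arm can. A call with a gripper value outside its range is refused whole. The fingers move at their own pace and stop on an object; FORCE is the grip in N (left out, the last holds). Time passes only in rows, so rows that do not move let the fingers close. It gives the time, the measured TCP pose, the force and the opening at its end, in the units of the state.
- arm.observe(): the state, without advancing time (a new reading comes with each control period).
- arm.get_image(name): name is "side" or "top"; returns (picture, depth): 400x640x3 uint8, red, green, blue; 400x640 float32, m along the optical axis (not along the pixel's ray), 0 where there is no reading.
- arm.camera_params(name): a dict with "fovy" (degrees; the focal length in pixels is half the picture's height over the tangent of half this angle, whatever the lens; pixels are square), "cx", "cy" (the principal point, pixels), "k1" (the pictures are not rectified: a ray, as slopes to the right and down, at radius r is drawn at 1 + k1 r^2 times it, then the intrinsics apply), "rvec" (rotation vector, rad) and "tvec" (3), from world to camera coordinates, as OpenCV has them. Camera axes: x right, y down, z forward; pixel columns grow to the right and rows downward; lengths in m; the calibration is good to about 2 mm. A picture is of the moment at which its call begins. camera_params takes no time and is no camera call.
- arm.sign_off(): hands the job in, once; it reports no verdict.
Trained networks look in the newest picture that a camera, given by its name, has taken for a name from the list of things; names that differ only in an ending like _2 or _b are one class to them, and where a whole thing is asked for, a point or a joint stands for the part that bears it (a point fixed in the world has none). Each returns a list of dicts, best first, with "conf" (0 to 1); they miss things now and then, are a little off and sometimes report something else, mostly with a low value. They report only what shows in the picture. A call takes as long as a camera call. They do not tell look-alikes from the thing itself.
- arm.look_for(camera, label): "rect" ([centre column, centre row, width, height] in pixels, round what is visible of it).
- arm.masks_of(camera, label): "pixels" (400x640 bool, what is visible of it) and "rect" ([centre column, centre row, width, height] in pixels, round what is visible of it).
The state is a dict: "clock": time; "joints": joint angles; "dq": joint speeds; "joint_efforts": joint torques, N m; "position": TCP position; "ee_rot": TCP orientation; "force": force on the tool from outside, world axes, zero at the start; "ft_torque": the same for the moment, N m; "width": opening from 0.0 (shut) to 1.0 (fully open).
Only numpy, scipy, OpenCV 4.12 (cv2) and the standard library are available. Lean on these libraries where they do the work, as an engineer would, in place of code of your own. Each camera call takes 0.05 s, during which the arm holds its last target.

TASK

Press the organiser's handleless drawer front inward so that its push latch springs it ajar, then draw the drawer out and put the paint cups away in it nested upright one inside the other: the middle cup into the wide cup that lives in the drawer, and the slim cup into the middle one, set down rather than dropped. Then push the drawer shut until it latches and stays shut, and leave everything else on the bench where it stands.

Things in the scene. Friction and masses are not known exactly. Their poses are not given: they have to be found in the camera images.
- organiser: Fixed plywood bench organiser to the robot's left, facing across the bench. Origin: on the bench, in the plane of the carcass face, under the drawer's middle line. x points into it (the push direction), y along its width, z up. Carcass: x 0 to 260 mm, y -239 to +107, to z 125, then an open shelf of paints (from x 20) and a deck. Beside the drawer (y -105 to -227) is an open pigeonhole.
- deck_edge (a point): Middle (over the drawer) of the lower front edge of the organiser's deck: underside 250 mm above the bench, board 12 mm thick with paints on it up to 312 mm, y -239 to +107 of the organiser. The edge juts out to organiser x -60, 38 mm beyond the shut drawer's face, so at the shut or ajar drawer a tool must lean back (about 35 to 45 degrees) to pass under it.
- drawer (a joint): Travel of the drawer along the organiser's -x, m: 0 to 0.001 shut and latched, about 0.06 ajar, 0.165 fully out (stop). Latched: press it in to its stop (-0.007), let go, it springs ajar and stays. It slides with 1-3 N and stays where left; its last 55 mm inward meet a 3-9 N spring: push steadily (under 0.12 m/s) past shut to the stop, let go, it latches. Under 4 mm in does nothing. 12 to 20 N do.
- drawer_front (a point): Centre of the outer face of the drawer's plain plywood front panel, 62 mm above the bench (moves with the drawer; axes as the organiser's). Panel 184 mm wide, 14 mm thick, 6 to 118 mm above the bench, no handle; shut, this face is at organiser x -22. The drawer behind it is open on top (sides 75 mm high, 160 apart), so once ajar the panel can be hooked from behind over its top edge.
- drawer_bay (a point): Centre of the floor of the drawer's cup bay, 14 mm above the bench, 59 mm behind the panel's outer face and 45 mm behind its inner face (moves with the drawer; axes as the organiser's). The bay is 90 x 90 mm, fenced by the panel and low dividers whose tops are 44 mm above the bench. The roof over the shut drawer is 113 mm above the bench.
- wide_cup_mid (a point): Centre (half-way up) of the wide steel cup that stands in the drawer's bay: 82 mm outside diameter, 25 mm high, wall 3 mm, floor 3 mm, open on top. Hidden until the drawer is out. z up.
- middle_cup_mid (a point): Centre (half-way up) of the middle steel cup standing on the bench: straight, round, 62 mm outside diameter, 54 mm high, wall 2.5 mm, floor 3 mm, open on top, about 90 g. z up. Nested in the wide cup its rim is 32 mm above the wide cup's.
- slim_cup_mid (a point): Centre (half-way up) of the slim steel cup standing on the bench: straight, round, 44 mm outside diameter, 78 mm high, wall 2.5 mm, floor 3 mm, open on top, about 70 g. z up. Nested in the middle cup its rim is 27 mm above the middle cup's.
- glue_bottle_mid (a point): Bystander: small square glass bottle 50 x 36 mm with a tapered cap, 92 mm high; this point is its centre.
- putty_tin_mid (a point): Bystander: closed round steel tin with a flat lid, 55 mm diameter, 64 mm high; this point is its centre.
- wire_spool_mid (a point): Bystander: spool of steel wire standing on end, white flanges 52 mm diameter, 48 mm high; this point is its centre.
- thinner_jar_mid (a point): Bystander: round glass jar with a black screw cap, 51 mm diameter, 80 mm high; this point is its centre.
- pliers_mid (a point): Bystander: pliers lying flat, 14 mm thick; the point is at the pivot, jaws reach 55 mm along its x, handles 112 mm along -x and 29 mm to either side.
- parts_box_mid (a point): Bystander: open clear plastic parts box 150 x 100 mm (x, y), 40 mm high; this point is its centre.
- model_mid (a point): Bystander: half-built grey model aircraft in a wooden cradle, 170 mm long (x, nose to -x) and 170 mm over the wings (y), 90 mm high; this point is half-way up above the cradle's centre.
Mind the look-alikes: they are no part of the job. Leave any pink look-alike of the part that bears middle_cup_mid alone.

How it is judged:
On the way, in this order (a step that is already met when the one before it is completed fails the run):
1. the drawer, pressed in, has sprung ajar (value of joint drawer above 0.04 m), for 0.2 s.
2. with the drawer out, the middle cup stands in the wide cup in the drawer's bay and the slim cup in the middle cup (value of joint drawer above 0.06 m and horizontal distance between wide_cup_mid and drawer_bay below 0.015 m and z of wide_cup_mid in the frame of drawer_bay below 0.018 m and horizontal distance between middle_cup_mid and wide_cup_mid below 0.013 m and z of middle_cup_mid in the frame of wide_cup_mid below 0.023 m and horizontal distance between slim_cup_mid and middle_cup_mid below 0.013 m and z of slim_cup_mid in the frame of middle_cup_mid below 0.021 m and angle between each of middle_cup_mid, slim_cup_mid's own z axis and vertical below 0.15 rad), for 0.3 s.
At the end, for the whole second after the job is handed in: The drawer is latched shut (within 4 mm of shut, at rest, nothing holding it), the wide cup stands in its bay, the middle cup stands on the wide cup's floor and the slim cup on the middle cup's floor (centres within 13 mm, height within 6 mm, less than about 8 degrees from upright) (value of joint drawer between -0.003 and 0.004 m and velocity of joint drawer between -0.005 and 0.005 m/s and horizontal distance between wide_cup_mid and drawer_bay below 0.015 m and z of wide_cup_mid in the frame of drawer_bay below 0.018 m and horizontal distance between middle_cup_mid and wide_cup_mid below 0.013 m and z of middle_cup_mid in the frame of wide_cup_mid below 0.023 m and horizontal distance between slim_cup_mid and middle_cup_mid below 0.013 m and z of slim_cup_mid in the frame of middle_cup_mid below 0.021 m and angle between each of middle_cup_mid, slim_cup_mid's own z axis and vertical below 0.15 rad); the robot touches nothing.
It fails at once if a bystander is pushed more than 20 mm away (distance of any of glue_bottle_mid, putty_tin_mid, wire_spool_mid, thinner_jar_mid, pliers_mid, parts_box_mid, model_mid from where it was at the start of the episode above 0.02 m).
It fails at once if a standing bystander is tipped over (angle between any of glue_bottle_mid, putty_tin_mid, wire_spool_mid, thinner_jar_mid, pliers_mid, parts_box_mid, model_mid's own z axis and vertical above 0.5 rad).
It fails at once if a cup is dropped from more than about 30 mm above where it is to stand ((contact force between middle_cup and anything else below 0.01 N and height (world z) of middle_cup_mid above 0.075 m) or (contact force between slim_cup and anything else below 0.01 N and height (world z) of slim_cup_mid above 0.09 m)).
It also fails if it takes over 72 s, if anything falls off the work surface, if the arm or the gripper's body presses on something with over 40 N, if the wrist force passes 120 N, or if a joint passes its speed limit or range.

## Working session

There is one attempt and no reset: what is moved stays moved. The work goes in short steps, Python scripts to look and compute and a shell command to move; the robot and the scene stay as the last step left them, time stands still between calls to the robot, and variables do not carry over. Pictures are saved under pics/ and viewed, and the job is handed in when it is done.

```bash
ls; mkdir -p pics
cat > h.py <<'E'
import numpy as np, cv2
from scipy.spatial.transform import Rotation as R
from cell import arm
def cam(n):
    p=arm.camera_params(n); f=200/np.tan(np.radians(p['fovy'])/2)
    return p,f,R.from_rotvec(p['rvec']).as_matrix(),np.array(p['tvec'])
def back(n,uv,d):
    p,f,Rm,t=cam(n); uv=np.atleast_2d(uv).astype(float); d=np.atleast_1d(d)
    x=(uv[:,0]-p['cx'])/f; y=(uv[:,1]-p['cy'])/f
    a,b=x.copy(),y.copy()
    for _ in range(20):
        s=1+p['k1']*(a*a+b*b); a,b=x/s,y/s
    P=np.stack([a*d,b*d,d],1)
    return (P-t)@Rm
def proj(n,P):
    p,f,Rm,t=cam(n); c=np.atleast_2d(P)@Rm.T+t
    a=c[:,:2]/c[:,2:]; s=1+p['k1']*(a**2).sum(1,keepdims=True)
    return a*s*f+[p['cx'],p['cy']]
def cloud(n,d):
    v,u=np.nonzero(d>0); P=back(n,np.stack([u,v],1),d[v,u])
    o=np.full(d.shape+(3,),np.nan); o[v,u]=P; return o
def snap(n,name):
    im,d=arm.get_image(n); im=np.array(im); cv2.imwrite('pics/%s.png'%name,im[:,:,::-1]); np.save('/tmp/%s_d.npy'%name,d); np.save('/tmp/%s_i.npy'%name,im); return im,d
E
python3 - <<'E'
from h import *
for n in('side','top'):
    snap(n,n+'0'); p=arm.camera_params(n); print(p, 'campos',-R.from_rotvec(p['rvec']).as_matrix().T@np.array(p['tvec']))
s=arm.observe(); print(s)
E
```

```text
pics
{'fovy': 52.01632963370009, 'cx': 323.06895486649495, 'cy': 201.0957211735959, 'k1': -0.02659663448579506, 'rvec': array([ 2.28254396, -1.25799735,  0.38424895]), 'tvec': array([-0.31931401,  0.48759027,  0.88790529])} campos [ 0.09743076 -0.3101264   1.01114311]
{'fovy': 57.61840513616481, 'cx': 319.18018435184837, 'cy': 199.587949643113, 'k1': 0.028844365136303323, 'rvec': array([ 2.17234029, -2.18898229,  0.04974947]), 'tvec': array([0.00648893, 0.60988169, 1.23192563])} campos [ 0.53069648 -0.01996595  1.26791212]
{'clock': 0.1, 'joints': array([ 1.21838665,  0.4351509 ,  0.02495529,  1.57399457, -0.0116105 ,
        1.13400413, -0.07512791]), 'dq': array([-0.00130718, -0.00285069, -0.00168818, -0.0018893 ,  0.00204666,
        0.0016602 , -0.00165516]), 'joint_efforts': array([ 3.66206441e-03, -6.69112515e+01,  9.87801030e-01, -3.15142572e+01,
       -6.06607413e-02,  3.74627835e-02,  3.22196831e-05]), 'position': array([ 0.15436201, -0.60516707,  0.22602919]), 'ee_rot': array([-3.11576278e+00, -3.91075833e-01,  4.48877449e-04]), 'force': array([-0.42775133,  0.59208718,  0.04864655]), 'ft_torque': array([ 0.0157125 , -0.05269245,  0.04482696]), 'width': 1.0003002157873238}
```

View pics/side0.png

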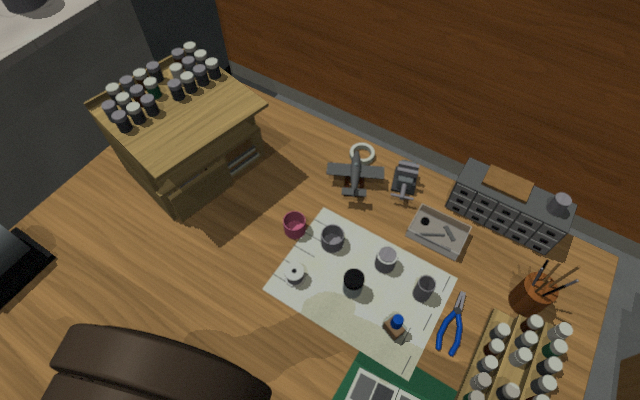

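View pics/top0.png

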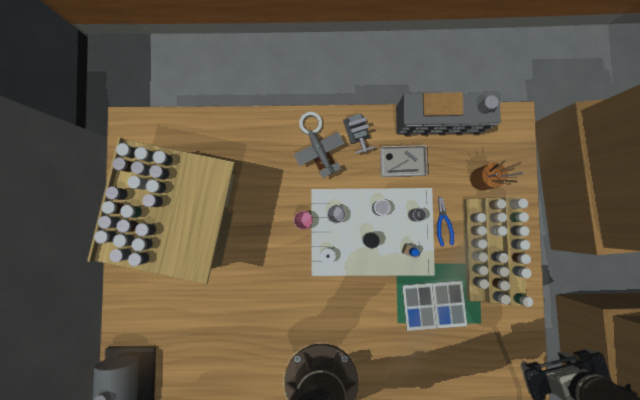

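Run:
```python
from h import *
im=np.load('/tmp/side0_i.npy'); c=im[200:350,260:470]; cv2.imwrite('pics/c1.png',cv2.resize(c[:,:,::-1],None,fx=3.6,fy=3.6,interpolation=2))
C={n:cloud(n,np.load(f'/tmp/{n}0_d.npy')) for n in('side','top')}
for l in ['middle_cup_mid','slim_cup_mid','putty_tin_mid','wire_spool_mid','thinner_jar_mid','glue_bottle_mid','pliers_mid','parts_box_mid','model_mid','drawer_front','deck_edge','organiser']:
  for n in('side','top'):
    for r in arm.masks_of(n,l)[:3]:
        m=r['pixels']; P=C[n][m]; P=P[~np.isnan(P[:,0])]
        if len(P)==0: continue
        zt=np.percentile(P[:,2],97); T=P[P[:,2]>zt-.006]
        print(l,n,round(r['conf'],2),np.round(r['rect']),'ztop',zt.round(3),'topmid',((T[:,:2].max(0)+T[:,:2].min(0))/2).round(3),'ext',np.ptp(T[:,:2],axis=0).round(3),len(P))
```

```text
middle_cup_mid side 0.82 [298. 223.  24.  33.] ztop 0.054 topmid [0.54  0.056] ext [0.062 0.06 ] 570
middle_cup_mid side 0.67 [332. 239.  22.  33.] ztop 0.054 topmid [ 0.559 -0.055] ext [0.061 0.062] 552
middle_cup_mid top 0.83 [302. 219.  25.  17.] ztop 0.057 topmid [0.542 0.056] ext [0.057 0.06 ] 286
middle_cup_mid top 0.73 [337. 213.  20.  17.] ztop 0.055 topmid [ 0.561 -0.055] ext [0.057 0.06 ] 284
slim_cup_mid side 0.79 [426. 289.  22.  30.] ztop 0.078 topmid [ 0.556 -0.323] ext [0.044 0.043] 503
slim_cup_mid side 0.61 [450. 326.  34.  68.] ztop 0.015 topmid [ 0.532 -0.427] ext [0.164 0.056] 676
slim_cup_mid top 0.45 [417. 216.  22.  16.] ztop 0.08 topmid [ 0.557 -0.323] ext [0.039 0.041] 203
putty_tin_mid side 0.82 [388. 260.  20.  23.] ztop 0.065 topmid [ 0.579 -0.206] ext [0.053 0.048] 447
putty_tin_mid top 0.58 [379. 208.  21.  22.] ztop 0.067 topmid [ 0.581 -0.206] ext [0.053 0.053] 257
wire_spool_mid side 0.95 [296. 274.  21.  22.] ztop 0.05 topmid [ 0.419 -0.027] ext [0.05 0.05] 400
wire_spool_mid top 0.74 [417. 215.  14.  16.] ztop 0.08 topmid [ 0.557 -0.323] ext [0.039 
[... 1408 characters left out ...]
.039 0.041] 206
drawer_front side 0.77 [199. 191.  67.  65.] ztop 0.119 topmid [0.476 0.328] ext [0.176 0.052] 1836
drawer_front top 0.9 [221. 240.  22.  55.] ztop 0.115 topmid [0.482 0.318] ext [0.169 0.045] 521
deck_edge side 0.73 [175. 130. 181. 179.] ztop 0.311 topmid [0.582 0.496] ext [0.32  0.179] 19595
deck_edge side 0.37 [425. 289.  23.  31.] ztop 0.079 topmid [ 0.556 -0.323] ext [0.044 0.043] 470
deck_edge top 0.87 [164. 212. 148. 146.] ztop 0.312 topmid [0.584 0.497] ext [0.321 0.182] 15622
organiser side 0.57 [333. 239.  26.  30.] ztop 0.054 topmid [ 0.559 -0.055] ext [0.061 0.062] 589
organiser top 0.63 [162. 209. 142. 146.] ztop 0.312 topmid [0.584 0.497] ext [0.321 0.182] 15780
```

View pics/c1.png

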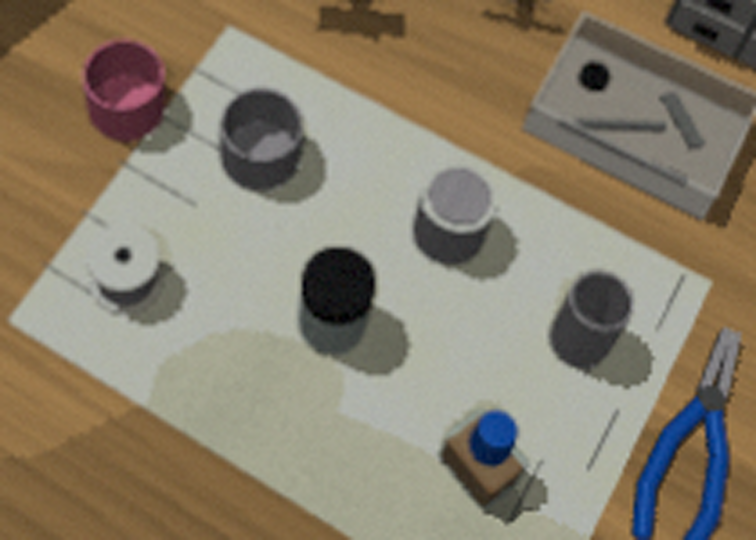

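Candidates for the middle cup: the pink one at side (294,226) and the grey steel one at side (332,239). The grey one fits, since it is steel and 54 mm high, and the pink one is the look-alike. The slim cup is at side (426,289), top at 78 mm, 44 mm across. Next, the organiser's frame.

Run:
```python
from h import *
d=np.load('/tmp/side0_d.npy');C=cloud('side',d)
r=arm.masks_of('side','drawer_front')[0]; P=C[r['pixels']]; P=P[~np.isnan(P[:,0])]
# drop edges: points z 0.02..0.11 
Q=P[(P[:,2]>.015)&(P[:,2]<.112)]
# robust line fit in xy
best=None
rng=np.random.default_rng(0)
for _ in range(2000):
    a,b=Q[rng.choice(len(Q),2,False),:2]; n=np.array([-(b-a)[1],(b-a)[0]])
    if np.linalg.norm(n)<.05: continue
    n/=np.linalg.norm(n); k=(abs((Q[:,:2]-a)@n)<.002)
    if best is None or k.sum()>best.sum(): best=k
I=Q[best]; c=I[:,:2].mean(0); u,s,vt=np.linalg.svd(I[:,:2]-c); t=vt[0]; 
if t[0]<0:t=-t
print(best.sum(),len(Q),'tangent',t,'ang',np.degrees(np.arctan2(t[1],t[0])))
n=np.array([-t[1],t[0]]) # +y into
if n[1]<0:n=-n
print('normal in',n,'extent along t',np.percentile((I[:,:2]-c)@t,[0.5,99.5]), 'c',c, 'z',I[:,2].min(),I[:,2].max())
# deck edge
for nm in('side','top'):
    D=cloud(nm,np.load(f'/tmp/{nm}0_d.npy')).reshape(-1,3); D=D[~np.isnan(D[:,0])]
    D=D[(D[:,2]>.255)&(D[:,2]<.268)&(D[:,1]>.15)]
    a=D[:,:2]@n; b=D[:,:2]@t
    print(nm,'deck n',np.percentile(a,[.2,1,99,99.8]),'t',np.percentile(b,[.2,1,99,99.8]),'front c n',c@n,'c t',c@t)
```

```text
1189 1409 tangent [ 0.9770386  -0.21306238] ang -12.301875974636825
normal in [0.21306238 0.9770386 ] extent along t [-0.08680577  0.09473762] c [0.47254622 0.32312245] z 0.015030259895626914 0.1119592954080886
side deck n [0.37752376 0.37883981 0.69272952 0.69506922] t [0.29110416 0.29246579 0.63190291 0.63535738] front c n 0.4163849318487695 c t 0.3928506624513986
top deck n [0.3788452  0.38089072 0.6908343  0.6944192 ] t [0.29169571 0.29407956 0.6333847  0.63562393] front c n 0.4163849318487695 c t 0.3928506624513986
```

Organiser axes from the fit: x = n = (0.213, 0.977), y = -t with t = (0.977, -0.213). The front's face is at n = 0.416, its middle at t = 0.397. Both the deck edge and the widths agree with the given sizes. Now a planner.

```bash
cat >> h.py <<'E'
n_=np.array([0.21306,0.97704,0]); t_=np.array([0.97704,-0.21306,0])
def rt(lean=0,yaw=0):
    B=np.stack([n_,t_,[0,0,-1]],1); return R.from_matrix(B)*R.from_euler('z',yaw,degrees=True)*R.from_euler('y',lean,degrees=True)
def at(nn,tt,z): return nn*n_+tt*t_+np.array([0,0,z])
def pose():
    s=arm.observe(); return np.array(s['position']),R.from_rotvec(s['ee_rot']),s
def plan(p1,R1,N,frm=None):
    if frm is None: p0,R0,_=pose()
    else: p0,R0=frm
    dr=(R0.inv()*R1).as_rotvec()/N; S=np.zeros((3,3))
    for k in range(N): S+=R.from_rotvec(dr*k).as_matrix()
    v=np.linalg.solve(S,R0.inv().apply(p1-p0))
    print(N,'rows shift mm',(v*1000).round(1),'|',round(1000*np.linalg.norm(v),1),'turn',np.degrees(dr).round(2))
    return p1,R1
def st():
    p,r,s=pose(); x=r.as_matrix()
    print('t',round(s['clock'],2),'p',p.round(4),'nt',(p@n_).round(4),(p@t_).round(4),'err-rot-to-down',np.degrees((rt().inv()*r).as_rotvec()).round(1),'F',np.round(s['force'],1),'w',round(s['width'],3),'q',np.round(s['joints'],2))
E
python3 - <<'E'
from h import *
st()
a=plan(np.array([0.36,-0.30,0.25]),rt(),9)
b=plan(at(.33,.397,.20),rt(),10,a)
c=plan(at(.355,.397,.09),rt(40),5,b)
E
```

```text
t 1.35 p [ 0.1545 -0.6056  0.2267] nt -0.5588 0.28 err-rot-to-down [-0.  -0.  63.4] F [-0.2 -0.5 -0.2] w 1.0 q [ 1.22  0.43  0.02  1.57 -0.01  1.13 -0.08]
9 rows shift mm [ 41.9 -10.1  -2.6] | 43.1 turn [ 0.    0.   -7.04]
10 rows shift mm [54.6 -1.9  5. ] | 54.9 turn [0. 0. 0.]
5 rows shift mm [-1.3  0.  23. ] | 23.0 turn [ 0.  8. -0.]
```

```bash
python3 -m pendant '[[[0.042,-0.010,-0.003],[0,0,-7],0.09],[[0.042,-0.010,-0.003],[0,0,-7],0.09],[[0.042,-0.010,-0.003],[0,0,-7],0.05],[[0.042,-0.010,-0.003],[0,0,-7],0.02],[[0.042,-0.010,-0.003],[0,0,-7],0],[[0.042,-0.010,-0.003],[0,0,-7],0],[[0.042,-0.010,-0.003],[0,0,-7],0],[[0.042,-0.010,-0.003],[0,0,-7],0],[[0.042,-0.010,-0.003],[0,0,-7.4],0],[[0,0,0],[0,0,0],0]]'
python3 - <<'E'
from h import *
st()
b=plan(at(.33,.397,.20),rt(),10)
c=plan(at(.355,.397,.09),rt(40),5,b)
E
```

```text
clock: 2.6
position: [0.3636, -0.2973, 0.2544]
ee_rot: [2.44, 1.978, 0.001]
force: [0.5, -1.4, 0.1]
width: 0.159
t 2.6 p [ 0.3636 -0.2973  0.2544] nt -0.213 0.4186 err-rot-to-down [-0.   0.  -0.4] F [ 0.5 -1.4  0.1] w 0.159 q [ 0.88  0.18 -0.36  1.87  0.07  1.1   0.29]
10 rows shift mm [54.3 -2.   5.4] | 54.6 turn [ 0.   -0.    0.04]
5 rows shift mm [-1.3  0.  23. ] | 23.0 turn [ 0.  8. -0.]
```

```bash
python3 -m pendant '[[[0.054,-0.002,0.005],[0,0,0],0],[[0.054,-0.002,0.005],[0,0,0],0],[[0.054,-0.002,0.005],[0,0,0],0],[[0.054,-0.002,0.005],[0,0,0],0],[[0.054,-0.002,0.005],[0,0,0],0],[[0.054,-0.002,0.005],[0,0,0],0],[[0.054,-0.002,0.005],[0,0,0],0],[[0.054,-0.002,0.005],[0,0,0],0],[[0.054,-0.002,0.005],[0,0,0],0],[[0,0,0],[0,8,0],0]]'
python3 - <<'E'
from h import *
st()
c=plan(at(.36,.397,.08),rt(40),5)
E
```

```text
clock: 3.85
position: [0.4469, 0.1911, 0.2093]
ee_rot: [-2.351, -1.931, -0.173]
force: [-1.1, -1.9, -0.2]
width: 0.005
t 3.85 p [0.4469 0.1911 0.2093] nt 0.2819 0.3959 err-rot-to-down [ 0.1  8.5 -1.1] F [-1.1 -1.9 -0.2] w 0.005 q [ 0.2   0.27 -0.75  1.95  0.1   0.9  -0.77]
5 rows shift mm [ 5.3  0.4 30.1] | 30.6 turn [-0.1   6.31  0.2 ]
```

```bash
python3 -m pendant '[[[0.005,0,0.030],[0,6.3,0.2],0],[[0.005,0,0.030],[0,6.3,0.2],0],[[0.005,0,0.030],[0,6.3,0.2],0],[[0.005,0,0.030],[0,6.3,0.2],0],[[0.005,0,0.030],[0,6.3,0.2],0],[[0,0,0],[0,0,0],0]]'
python3 - <<'E'
from h import *
st()
snap('side','s1');snap('top','t1')
c=plan(at(.405,.397,.075),rt(40),3)
c=plan(at(.412,.397,.075),rt(40),1,c)
c=plan(at(.431,.397,.075),rt(40),5,c)
E
```

```text
clock: 4.6
position: [0.4635, 0.2505, 0.0753]
ee_rot: [-2.052, -1.61, -0.722]
force: [-0.3, 0.3, 0.2]
width: 0.005
t 4.6 p [0.4635 0.2505 0.0753] nt 0.3435 0.3994 err-rot-to-down [ 0.6 39.6  1.4] F [-0.3  0.3  0.2] w 0.005 q [ 0.57  0.73 -1.01  2.24 -0.15  0.14 -0.3 ]
3 rows shift mm [14.6 -1.6 13.8] | 20.2 turn [ 0.09  0.19 -0.34]
1 rows shift mm [5.4 0.  4.5] | 7.0 turn [0. 0. 0.]
5 rows shift mm [2.9 0.  2.4] | 3.8 turn [0. 0. 0.]
```

View pics/s1.png

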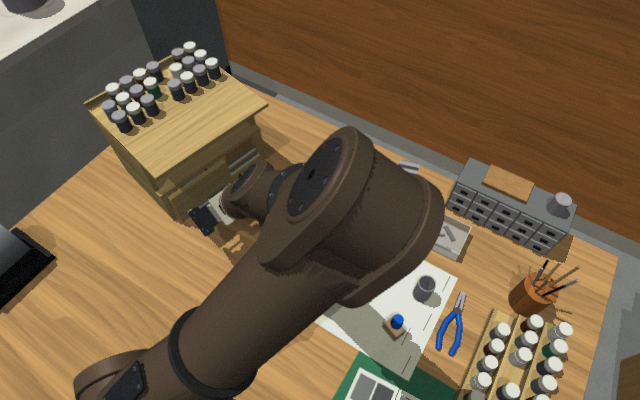

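Run:
```python
from h import *
c=plan(at(.400,.397,.075),rt(36),4)
c=plan(at(.431,.397,.075),rt(36),6,c)
```

```text
4 rows shift mm [10.2 -1.2  9.3] | 13.9 turn [ 0.06 -0.86 -0.25]
6 rows shift mm [4.2 0.  3. ] | 5.2 turn [0. 0. 0.]
```

View pics/t1.png

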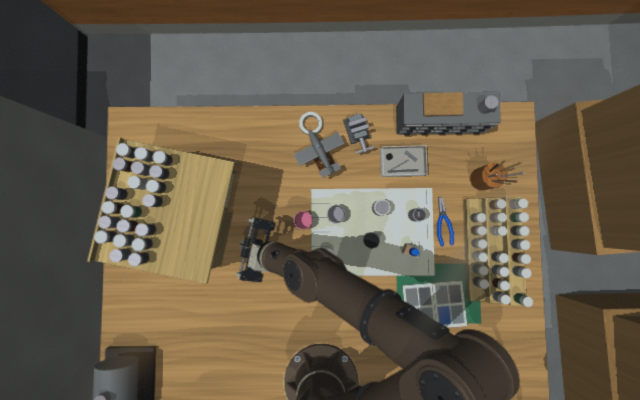

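The side view shows the gripper leaning in front of the drawer at (215,205). The top view shows it at (257,250), with the elbow swung well to the right and high over the bench.

```bash
python3 -m pendant '[[[0.010,-0.001,0.009],[0,-0.9,-0.2],0],[[0.010,-0.001,0.009],[0,-0.9,-0.2],0],[[0.010,-0.001,0.009],[0,-0.9,-0.2],0],[[0.010,-0.001,0.009],[0,-0.9,-0.2],0],[[0,0,0],[0,0,0],0]]'
python3 - <<'E'
from h import *
st()
c=plan(at(.431,.397,.075),rt(36),6)
E
```

```text
clock: 5.32
position: [0.4744, 0.3067, 0.0785]
ee_rot: [-2.082, -1.679, -0.682]
force: [-1.0, 0.5, -0.2]
width: 0.006
t 5.33 p [0.4744 0.3067 0.0785] nt 0.4007 0.3982 err-rot-to-down [-0.5 35.9 -0.1] F [-1.   0.5 -0.2] w 0.006 q [ 0.32  0.65 -0.88  2.19 -0.19  0.13 -0.39]
6 rows shift mm [ 3.7 -0.2  3.4] | 5.1 turn [0.08 0.02 0.04]
```

```bash
python3 -m pendant '[[[0.004,0,0.003],[0,0,0],0],[[0.004,0,0.003],[0,0,0],0],[[0.004,0,0.003],[0,0,0],0],[[0.004,0,0.003],[0,0,0],0],[[0,0,0],[0,0,0],0]]'
python3 - <<'E'
from h import *
st()
E
```

```text
clock: 5.95
position: [0.4775, 0.3223, 0.0739]
ee_rot: [-2.087, -1.67, -0.674]
force: [-3.2, -13.8, 10.2]
width: 0.006
t 5.95 p [0.4775 0.3223 0.0739] nt 0.4167 0.3979 err-rot-to-down [-0.2 35.7  0.4] F [ -3.2 -13.8  10.2] w 0.006 q [ 0.26  0.65 -0.85  2.17 -0.22  0.12 -0.39]
```

```bash
python3 -m pendant '[[[0.004,0,0.002],[0,0,0],0],[[0,0,0],[0,0,0],0]]'
python3 - <<'E'
from h import *
st()
E
```

```text
clock: 6.2
position: [0.4777, 0.323, 0.0732]
ee_rot: [-2.092, -1.669, -0.669]
force: [-10.4, -35.9, 25.3]
width: 0.003
t 6.2 p [0.4777 0.323  0.0732] nt 0.4174 0.3979 err-rot-to-down [-0.1 35.5  0.5] F [-10.4 -35.9  25.3] w 0.003 q [ 0.25  0.65 -0.84  2.17 -0.22  0.12 -0.4 ]
```

The tip's inner corner leads the TCP by about 8 mm, so contact came at TCP n ≈ 0.409. The panel is now about 8 mm in, at its stop, so I let go.

```bash
python3 -m pendant '[[[-0.004,0,-0.003],[0,0,0],0],[[-0.008,0,-0.006],[0,0,0],0],[[-0.012,0,-0.009],[0,0,0],0],[[-0.02,0,-0.015],[0,0,0],0],[[-0.04,0,-0.03],[0,0,0],0],[[-0.04,0,-0.03],[0,0,0],0],[[0,0,0],[0,0,0],0]]'
python3 - <<'E'
from h import *
st()
im,d=snap('side','s2');
r=arm.masks_of('side','drawer_front')
for k in r[:2]:
    P=cloud('side',d)[k['pixels']]; P=P[~np.isnan(P[:,0])]; print(k['conf'],k['rect'],np.percentile(P@n_,[2,10,25,50,75]),np.percentile(P@t_,[2,50,98]))
E
```

```text
clock: 7.08
position: [0.445, 0.1732, 0.0774]
ee_rot: [-2.091, -1.663, -0.676]
force: [0.1, -0.1, 0.0]
width: 0.001
t 7.08 p [0.445  0.1732 0.0774] nt 0.264 0.3979 err-rot-to-down [-0.2 35.9  0.7] F [ 0.1 -0.1  0. ] w 0.001 q [ 0.72  0.67 -1.01  2.27 -0.13  0.25 -0.21]
0.59 [204.6, 197.4, 78.6, 72.9] [0.35582213 0.35686932 0.35789162 0.36003011 0.46039942] [0.30880545 0.39289432 0.4831298 ]
```

View pics/s2.png

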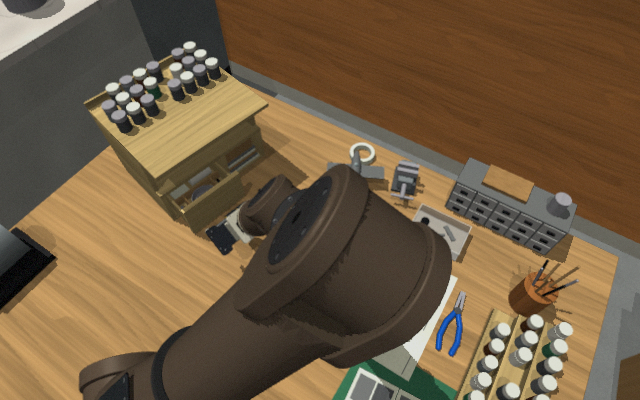

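Step 1 worked: the face is now at n ≈ 0.3565, so the drawer is about 60 mm out. The side view shows the drawer open behind the panel, with the cup rim at (203,190). Next I hook it from behind over the top edge at a lean of about 32°.

Run:
```python
from h import *
c=plan(at(.30,.397,.175),rt(32),4)
c=plan(at(.366,.397,.152),rt(32),3,c)
c=plan(at(.398,.397,.101),rt(32),3,c)
```

```text
4 rows shift mm [ 20.3  -0.1 -15.4] | 25.5 turn [ 0.08 -0.99 -0.07]
3 rows shift mm [14.6  0.  18.2] | 23.3 turn [0. 0. 0.]
3 rows shift mm [ 0.   0.  20.1] | 20.1 turn [0. 0. 0.]
```

```bash
python3 -m pendant '[[[0.020,0,-0.015],[0,-1,0],0],[[0.020,0,-0.015],[0,-1,0],0],[[0.020,0,-0.016],[0,-1,0],0],[[0.021,0,-0.016],[0,-1,0],0],[[0,0,0],[0,0,0],0],[[0.015,0,0.018],[0,0,0],0],[[0.015,0,0.018],[0,0,0],0],[[0.015,0,0.018],[0,0,0],0],[[0,0,0],[0,0,0],0]]'
python3 - <<'E'
from h import *
st()
c=plan(at(.398,.397,.101),rt(32),3)
snap('side','s3')
E
```

```text
clock: 8.3
position: [0.4645, 0.2761, 0.1522]
ee_rot: [-2.124, -1.712, -0.608]
force: [0.3, 0.1, -0.3]
width: 0.001
t 8.3 p [0.4645 0.2761 0.1522] nt 0.3687 0.395 err-rot-to-down [-0.  31.9 -0. ] F [ 0.3  0.1 -0.3] w 0.001 q [ 0.42  0.47 -0.95  2.12 -0.17  0.39 -0.48]
3 rows shift mm [-0.8  0.7 19.6] | 19.7 turn [0.   0.02 0.01]
```

View pics/s3.png

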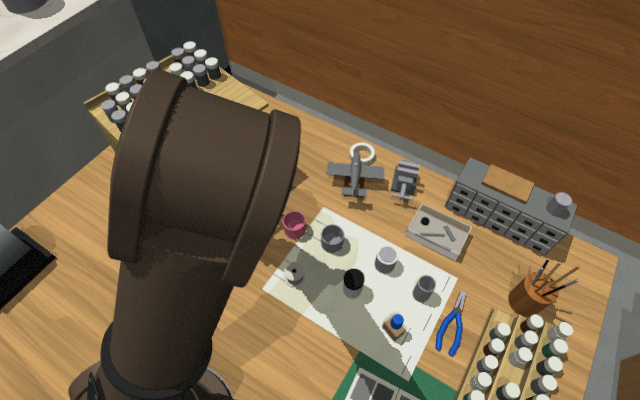

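The arm hides the drawer, and all the bystanders look undisturbed. I go in along the tool axis.

```bash
python3 -m pendant '[[[0,0.001,0.020],[0,0,0],0],[[0,0.001,0.020],[0,0,0],0],[[0,0,0.020],[0,0,0],0],[[0,0,0],[0,0,0],0]]'
python3 - <<'E'
from h import *
st()
im,d=snap('top','t3')
c=plan(at(.27,.397,.101),rt(32),13)
E
```

```text
clock: 8.85
position: [0.4739, 0.304, 0.1009]
ee_rot: [-2.129, -1.708, -0.607]
force: [-0.6, -0.1, -0.0]
width: 0.004
t 8.85 p [0.4739 0.304  0.1009] nt 0.398 0.3983 err-rot-to-down [-0.  31.8  0.2] F [-0.6 -0.1 -0. ] w 0.004 q [ 0.26  0.56 -0.84  2.14 -0.13  0.26 -0.53]
13 rows shift mm [-8.4 -0.1 -5.2] | 9.8 turn [ 0.01  0.01 -0.01]
```

View pics/t3.png

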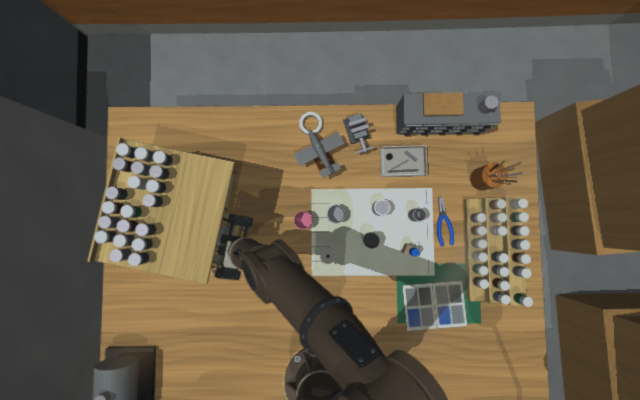

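```bash
python3 -m pendant '[[[-0.005,0,-0.003],[0,0,0],0],[[-0.008,0,-0.005],[0,0,0],0],[[-0.011,0,-0.007],[0,0,0],0],[[-0.011,0,-0.007],[0,0,0],0],[[-0.011,0,-0.007],[0,0,0],0],[[-0.011,0,-0.007],[0,0,0],0],[[0,0,0],[0,0,0],0]]'
python3 - <<'E'
from h import *
st()
E
```

```text
clock: 9.78
position: [0.4604, 0.2366, 0.1024]
ee_rot: [-2.133, -1.706, -0.61]
force: [-0.8, -0.5, -0.4]
width: 0.002
t 9.78 p [0.4604 0.2366 0.1024] nt 0.3293 0.3995 err-rot-to-down [-0.2 31.9  0.4] F [-0.8 -0.5 -0.4] w 0.002 q [ 0.48  0.56 -0.93  2.2  -0.12  0.29 -0.42]
```

```bash
python3 -m pendant '[[[-0.011,0,-0.007],[0,0,0],0],[[-0.011,0,-0.007],[0,0,0],0],[[-0.008,0,-0.005],[0,0,0],0],[[-0.003,0,-0.002],[0,0,0],0],[[0,0,0],[0,0,0],0]]'
python3 - <<'E'
from h import *
st()
im,d=snap('side','s4')
r=arm.masks_of('side','drawer_front')
for k in r[:2]:
    P=cloud('side',d)[k['pixels']]; P=P[~np.isnan(P[:,0])]; print(k['conf'],k['rect'],np.percentile(P@n_,[2,10,25,50,75]),np.percentile(P@t_,[2,50,98]))
E
```

```text
clock: 10.4
position: [0.4516, 0.2001, 0.1027]
ee_rot: [-2.13, -1.708, -0.61]
force: [0.0, -0.7, 0.8]
width: 0.004
t 10.4 p [0.4516 0.2001 0.1027] nt 0.2917 0.3986 err-rot-to-down [-0.1 31.9  0.3] F [ 0.  -0.7  0.8] w 0.004 q [ 0.6   0.56 -0.98  2.22 -0.11  0.32 -0.36]
0.74 [195.2, 194.5, 54.7, 64.0] [0.36536253 0.40502889 0.43212658 0.45460334 0.45647306] [0.31136931 0.36728939 0.46913549]
```

View pics/s4.png

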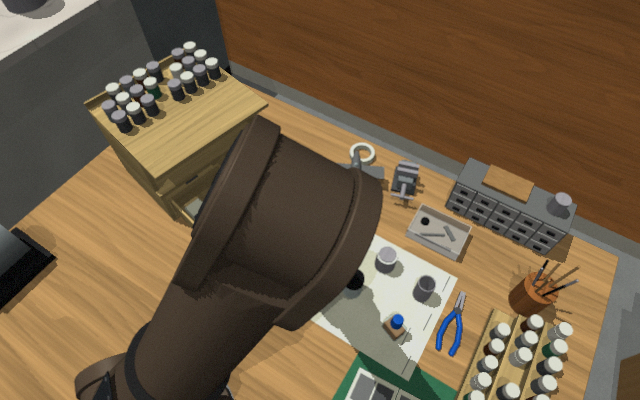

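```bash
python3 -m pendant '[[[-0.005,0,-0.003],[0,0,0],0],[[-0.005,0,-0.003],[0,0,0],0],[[0,0,0],[0,0,0],0]]'
python3 - <<'E'
from h import *
st()
im,d=snap('top','t4')
cv2.imwrite('pics/t4c.png',cv2.resize(im[160:320,160:360,::-1],None,fx=4,fy=4,interpolation=2)[:600,:800])
E
```

```text
clock: 10.88
position: [0.4504, 0.1941, 0.1055]
ee_rot: [-2.121, -1.711, -0.619]
force: [4.2, 25.6, 1.1]
width: 0.005
t 10.88 p [0.4504 0.1941 0.1055] nt 0.2856 0.3987 err-rot-to-down [-0.3 32.3 -0.1] F [ 4.2 25.6  1.1] w 0.005 q [ 0.63  0.56 -1.    2.22 -0.11  0.33 -0.34]
```

View pics/t4c.png

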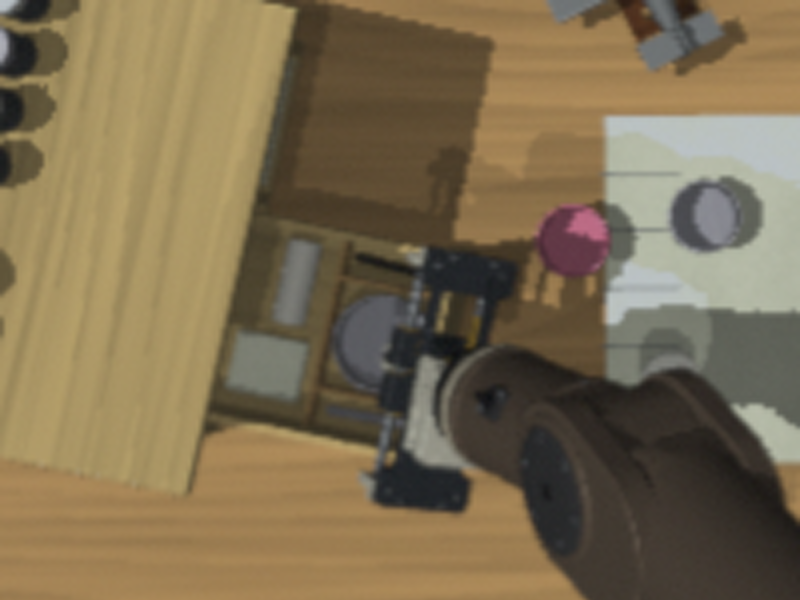

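The crop shows the drawer drawn out to its stop (25 N on the hook), with the wide cup in its bay at crop (375,340). I unhook and go to the middle cup.

```bash
python3 -m pendant '[[[0.010,0,0.006],[0,0,0],0],[[0.003,0,0],[0,0,0],0],[[0,0,-0.03],[0,0,0],0],[[0,0,-0.04],[0,0,0],0],[[0,0,-0.05],[0,0,0],0],[[0,0,0],[0,0,0],0]]'
python3 - <<'E'
from h import *
st()
im,d=snap('top','t5')
c=plan(np.array([.5605,-.055,.19]),rt(),5)
c=plan(np.array([.5605,-.055,.028]),rt(),5,c)
E
```

```text
clock: 11.68
position: [0.4403, 0.1375, 0.2077]
ee_rot: [-2.138, -1.704, -0.614]
force: [0.7, 0.2, -0.7]
width: 0.009
t 11.68 p [0.4403 0.1375 0.2077] nt 0.2282 0.4009 err-rot-to-down [-0.4 31.8  0.6] F [ 0.7  0.2 -0.7] w 0.009 q [ 0.98  0.41 -1.22  2.12 -0.21  0.65 -0.23]
5 rows shift mm [-32.2  32.1  -7.5] | 46.1 turn [ 0.06 -6.36 -0.09]
5 rows shift mm [ 0.   0.  32.4] | 32.4 turn [0. 0. 0.]
```

```bash
python3 -m pendant '[[[-0.032,0.032,-0.0075],[0,-6.4,0],0],[[-0.032,0.032,-0.0075],[0,-6.4,0],0.09],[[-0.032,0.032,-0.0075],[0,-6.4,0],0.09],[[-0.032,0.032,-0.0075],[0,-6.4,0],0.09],[[-0.032,0.032,-0.0075],[0,-6.3,0],0.09],[[0,0,0],[0,0,0],0.09],[[0,0,0],[0,0,0],0.09]]'
python3 - <<'E'
from h import *
st()
im,d=snap('top','t6')
P=cloud('top',d); k=arm.look_for('top','middle_cup_mid'); print([(round(q['conf'],2),np.round(q['rect'])) for q in k])
F=np.load('/tmp/t5_d.npy'); Q=cloud('top',F)
# wide cup rim from t5
c=at(.3104,.397,0)[:2]
m=(np.linalg.norm(Q[...,:2]-c,axis=-1)<.06)&(Q[...,2]>.03)&(Q[...,2]<.042); T=Q[m]
print('rim pts',len(T), T[:,:2]@n_[:2] if len(T)<0 else (np.percentile(T@n_,[1,99]),np.percentile(T@t_,[1,99]),T[:,2].mean()))
im=np.load('/tmp/t5_i.npy'); cv2.imwrite('pics/t5c.png',cv2.resize(im[180:300,190:350,::-1],None,fx=5,fy=5,interpolation=2))
c=plan(np.array([.5605,-.055,.028]),rt(),5)
E
```

```text
clock: 12.6
position: [0.5585, -0.0497, 0.1885]
ee_rot: [-2.448, -1.968, -0.0]
force: [-0.0, 0.2, 0.3]
width: 0.606
t 12.6 p [ 0.5585 -0.0497  0.1885] nt 0.0705 0.5562 err-rot-to-down [0.  0.  0.1] F [-0.   0.2  0.3] w 0.606 q [ 0.51  0.47 -0.73  1.74  0.35  1.07 -0.55]
[(0.55, array([302., 219.,  21.,  18.]))]
rim pts 99 (array([0.27843656, 0.35919169]), array([0.35152801, 0.44847069]), np.float64(0.037256489301106185))
5 rows shift mm [-0.8  0.6 32.2] | 32.2 turn [-0.   -0.   -0.04]
```

View pics/t5c.png

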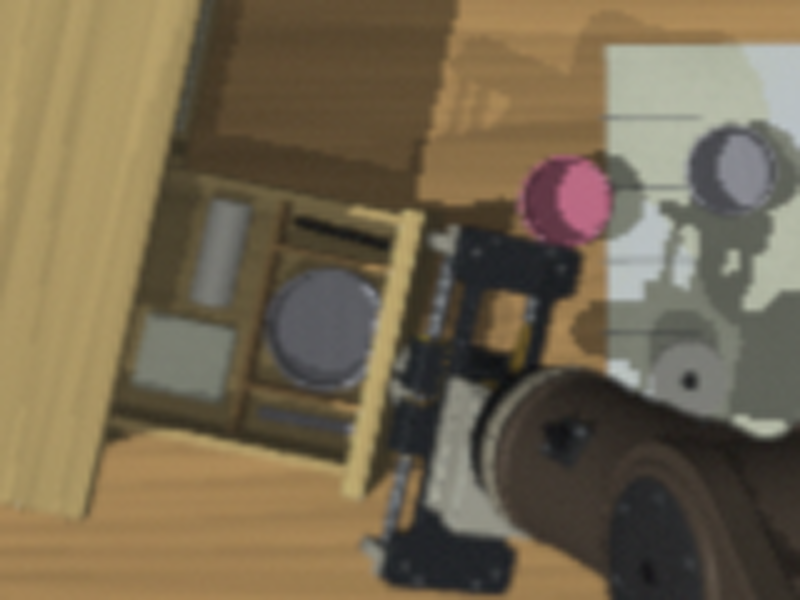

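View pics/t6.png

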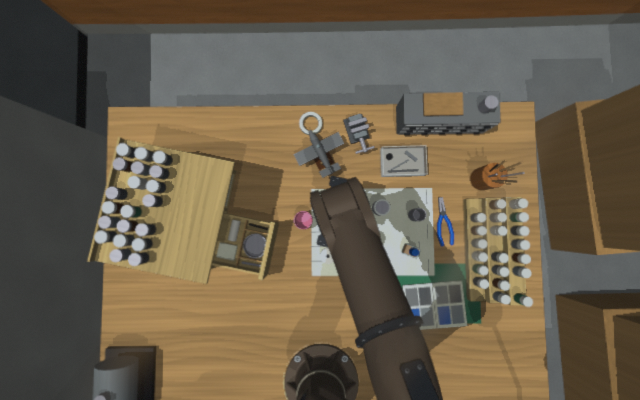

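Run:
```python
from h import *
im=np.load('/tmp/t6_i.npy'); d=np.load('/tmp/t6_d.npy')
k=arm.masks_of('top','wide_cup_mid')
Q=cloud('top',d)
for q in k[:2]:
    m=q['pixels']; P=Q[m]; v,u=np.nonzero(m)
    print(q['conf'],np.round(q['rect'],1),'z',np.nanpercentile(P[:,2],[5,50,95]).round(3))
for off in[(256,245.6)]:
    # ray at z=.039
    a=back('top',[off],[1.0])[0]; b=back('top',[off],[2.0])[0]; s=(.039-a[2])/(b[2]-a[2]); w=a+s*(b-a); print('hand',w.round(4),'nt',(w@n_).round(4),(w@t_).round(4))
# outer circle proj overlay
for c in (at(.3104,.397,.039),):
    th=np.linspace(0,2*np.pi,80); pts=c+.041*np.stack([np.cos(th),np.sin(th),0*th],1)
    uv=proj('top',pts); S=8;x0,y0=215,215
    o=cv2.resize(im[y0:y0+70,x0:x0+80,::-1],None,fx=S,fy=S,interpolation=2)
    cv2.polylines(o,[np.int32((uv-[x0,y0]+.5)*S)],True,(0,0,255),1); cv2.imwrite('pics/t6o.png',o)
# drawer panel top
m=(Q[...,2]>.105)&(Q[...,2]<.125)&(Q@n_>.22)&(Q@n_<.33)&(abs(Q@t_-.397)<.1); print('panel n',np.percentile((Q@n_)[m],[3,50,97]),'t',np.percentile((Q@t_)[m],[1,99]))
```

```text
0.79 [255.1 249.3  24.1  21.3] z [0.013 0.018 0.041]
hand [0.4552 0.2153 0.039 ] nt 0.3073 0.3989
panel n [0.25147191 0.2575844  0.26518864] t [0.31092417 0.48917143]
```

View pics/t6o.png

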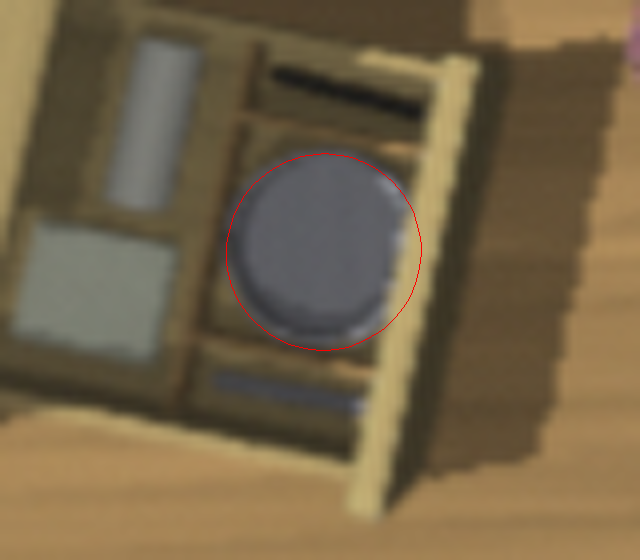

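```bash
python3 -m pendant '[[[-0.001,0.001,0.010],[0,0,0],0.0918],[[-0.001,0.001,0.020],[0,0,0],0.0918],[[-0.001,0.001,0.03],[0,0,0],0.0918],[[-0.001,0,0.03],[0,0,0],0.0918],[[0,0,0],[0,0,0],0.0918]]'
python3 - <<'E'
from h import *
st()
c=plan(np.array([.5605,-.055,.028]),rt(),3)
im,d=snap('side','s7'); cv2.imwrite('pics/s7c.png',cv2.resize(im[180:320,260:460,::-1],None,fx=4,fy=4,interpolation=2))
E
```

```text
clock: 13.38
position: [0.5595, -0.0565, 0.0976]
ee_rot: [-2.45, -1.964, 0.004]
force: [-0.1, -0.1, 0.7]
width: 0.997
t 13.38 p [ 0.5595 -0.0565  0.0976] nt 0.064 0.5587 err-rot-to-down [ 0.2 -0.   0.3] F [-0.1 -0.1  0.7] w 0.997 q [ 0.48  0.57 -0.67  1.83  0.44  0.9  -0.62]
3 rows shift mm [ 0.6  0.3 23.2] | 23.2 turn [-0.06  0.01 -0.09]
```

View pics/s7c.png

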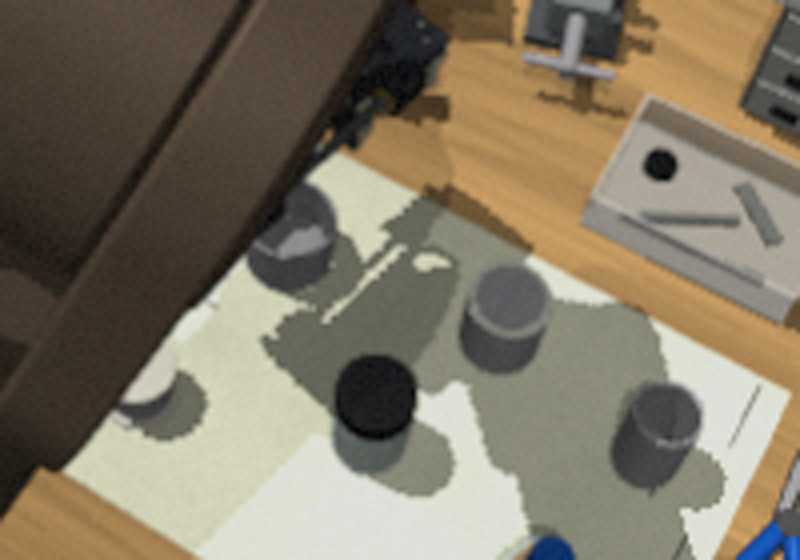

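The side crop shows the grey middle cup at crop (292,240), under the gripper. The overlay puts the wide cup at n = 0.310, t = 0.398, within 2 mm of the expected place. I descend and grip.

```bash
python3 -m pendant '[[[0.0005,0,0.023],[0,0,0],0.0918],[[0.0005,0,0.023],[0,0,0],0.0918],[[0.0005,0,0.023],[0,0,0],0.0918],[[0,0,0],[0,0,0],0.0918],[[0,0,0],[0,0,0],0.05],[[0,0,0],[0,0,0],0.05],[[0,0,0],[0,0,0],0.05],[[0,0,0],[0,0,0],0.05],[[0,0,0],[0,0,0],0.05]]' 15
python3 - <<'E'
from h import *
st()
E
```

```text
clock: 14.55
position: [0.5623, -0.0546, 0.0314]
ee_rot: [2.45, 1.964, 0.002]
force: [-0.7, -0.5, 6.1]
width: 0.663
t 14.55 p [ 0.5623 -0.0546  0.0314] nt 0.0664 0.5611 err-rot-to-down [-0.1 -0.   0.3] F [-0.7 -0.5  6.1] w 0.663 q [ 0.43  0.66 -0.61  1.88  0.53  0.77 -0.69]
```

```bash
python3 -m pendant '[[[0,0,-0.01],[0,0,0],0.05],[[0,0,-0.03],[0,0,0],0.05],[[0,0,-0.045],[0,0,0],0.05],[[0,0,-0.045],[0,0,0],0.05],[[0,0,-0.04],[0,0,0],0.05],[[0,0,0],[0,0,0],0.05]]'
python3 - <<'E'
from h import *
st()
snap('side','s8')
c=plan(at(.310,.398,.195),rt(),9)
c=plan(at(.310,.398,.05),rt(),9,c)
E
```

```text
clock: 15.3
position: [0.5636, -0.0539, 0.2045]
ee_rot: [2.447, 1.962, 0.008]
force: [-0.1, -0.6, -1.2]
width: 0.662
t 15.3 p [ 0.5636 -0.0539  0.2045] nt 0.0674 0.5621 err-rot-to-down [-0.4  0.1  0.3] F [-0.1 -0.6 -1.2] w 0.662 q [ 0.53  0.46 -0.74  1.71  0.34  1.1  -0.53]
9 rows shift mm [ 27.  -18.2   0.8] | 32.6 turn [ 0.03 -0.   -0.03]
9 rows shift mm [ 0.   0.  16.1] | 16.1 turn [0. 0. 0.]
```

View pics/s8.png

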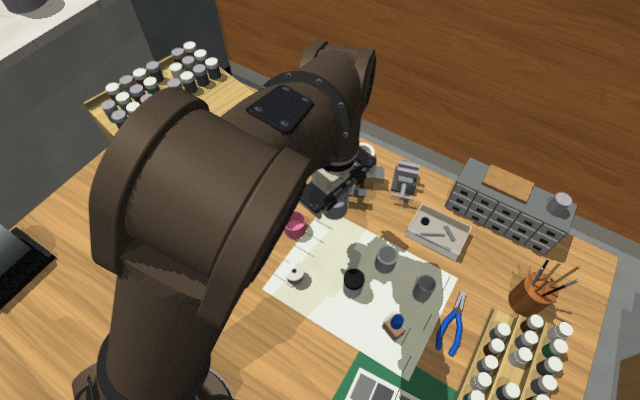

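The cup is held at side (335,207). I carry it over.

```bash
python3 -m pendant '[[[0.027,-0.018,0.001],[0,0,0],0.05],[[0.027,-0.018,0.001],[0,0,0],0.05],[[0.027,-0.018,0.001],[0,0,0],0.05],[[0.027,-0.018,0.001],[0,0,0],0.05],[[0.027,-0.018,0.001],[0,0,0],0.05],[[0.027,-0.018,0.001],[0,0,0],0.05],[[0.027,-0.018,0.001],[0,0,0],0.05],[[0.027,-0.018,0.001],[0,0,0],0.05],[[0.020,-0.018,0.001],[0,0,0],0.05],[[0,0,0],[0,0,0],0.05]]'
python3 - <<'E'
from h import *
st()
snap('side','s9');snap('top','t9')
c=plan(at(.310,.398,.195),rt(),2)
c=plan(at(.310,.398,.05),rt(),9,c)
E
```

```text
clock: 16.6
position: [0.4531, 0.2127, 0.1907]
ee_rot: [-2.447, -1.97, 0.001]
force: [0.0, -0.0, -0.5]
width: 0.661
t 16.6 p [0.4531 0.2127 0.1907] nt 0.3044 0.3974 err-rot-to-down [ 0. -0.  0.] F [ 0.  -0.  -0.5] w 0.661 q [ 0.08  0.39 -0.81  1.87  0.33  1.02 -1.08]
2 rows shift mm [ 3.8 -0.7 -2.1] | 4.4 turn [ 0.01  0.04 -0.12]
9 rows shift mm [ 0.   0.  16.1] | 16.1 turn [0. 0. 0.]
```

View pics/t9.png

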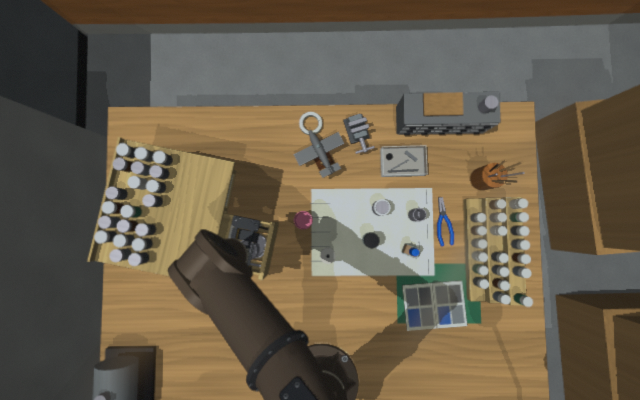

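View pics/s9.png

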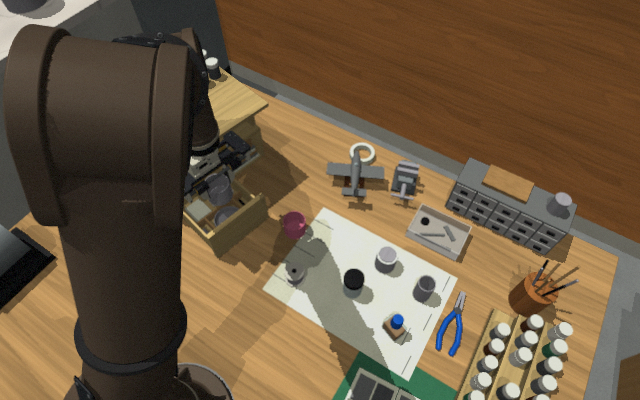

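Run:
```python
from h import *
Z=np.load('/tmp/top0_d.npy')
for nm,c in(('t9','top'),('s9','side')):
    d=np.load(f'/tmp/{nm}_d.npy'); b=np.load(f'/tmp/{c}0_d.npy'); Q=cloud(c,d)
    m=(d>0)&(b>0)&(d<b-.02)
    N=Q@n_;T=Q@t_;z=Q[...,2]
    m&=(N>.2)&(z>.13)
    print(nm)
    for lo in np.arange(.14,.62,.04):
        k=m&(z>=lo)&(z<lo+.04)
        if k.sum()>5: print(round(lo,2),k.sum(),'n max',np.percentile(N[k],99).round(3),'t',np.percentile(T[k],[1,99]).round(3), 'for n>.37: t',np.percentile(T[k&(N>.37)],[0,100]).round(3) if (k&(N>.37)).any() else None)
```

```text
t9
0.14 60 n max 0.325 t [0.377 0.421] for n>.37: t None
0.18 50 n max 0.321 t [0.367 0.423] for n>.37: t None
0.26 547 n max 0.338 t [0.367 0.493] for n>.37: t None
0.3 185 n max 0.336 t [0.413 0.493] for n>.37: t None
0.34 16 n max 0.277 t [0.39  0.426] for n>.37: t None
0.38 120 n max 0.317 t [0.394 0.441] for n>.37: t None
0.42 93 n max 0.313 t [0.406 0.439] for n>.37: t None
0.46 31 n max 0.297 t [0.419 0.438] for n>.37: t None
0.5 23 n max 0.302 t [0.417 0.455] for n>.37: t None
0.54 317 n max 0.36 t [0.393 0.462] for n>.37: t None
0.58 1725 n max 0.358 t [0.359 0.456] for n>.37: t None
s9
0.14 259 n max 0.334 t [0.366 0.423] for n>.37: t None
0.18 439 n max 0.333 t [0.349 0.442] for n>.37: t None
0.22 74 n max 0.314 t [0.309 0.478] for n>.37: t None
0.26 1430 n max 0.336 t [0.309 0.49 ] for n>.37: t None
0.3 395 n max 0.328 t [0.319 0.483] for n>.37: t None
0.34 397 n max 0.292 t [0.347 0.424] for n>.37: t None
0.38 420 n max 0.285 t [0.364 0.434] for n>.37: t None
0.42 372 n max 0.282 t [0.374 0.43 ] for n>.37: t None
0.46 137 n max 0.282 t [0.383 0.43 ] for n>.37: t None
0.54 39 n max 0.297 t [0.424 0.451] for n>.37: t None
0.58 152 n max 0.318 t [0.411 0.449] for n>.37: t None
```

The whole arm stays within n ≤ 0.36, in front of the deck edge at 0.378. I lower the cup.

```bash
python3 -m pendant '[[[0.004,0.0005,0.010],[0,0,0],0.05],[[0.002,0,0.02],[0,0,0],0.05],[[0,0,0.03],[0,0,0],0.05],[[0,0,0.025],[0,0,0],0.05],[[0,0,0.02],[0,0,0],0.05],[[0,0,0],[0,0,0],0.05]]'
python3 - <<'E'
from h import *
st()
snap('side','s10');im,d=snap('top','t10'); cv2.imwrite('pics/t10c.png',cv2.resize(im[190:310,170:330,::-1],None,fx=5,fy=5,interpolation=2))
c=plan(at(.310,.398,.049),rt(),4)
E
```

```text
clock: 17.45
position: [0.4562, 0.2155, 0.0848]
ee_rot: [2.452, 1.964, -0.004]
force: [0.4, 0.6, -0.6]
width: 0.661
t 17.45 p [0.4562 0.2155 0.0848] nt 0.3077 0.3998 err-rot-to-down [ 0.1 -0.1  0.3] F [ 0.4  0.6 -0.6] w 0.661 q [-0.01  0.53 -0.72  1.98  0.47  0.82 -1.22]
4 rows shift mm [ 0.2 -0.6  9.4] | 9.4 turn [ 0.02  0.   -0.07]
```

View pics/t10c.png

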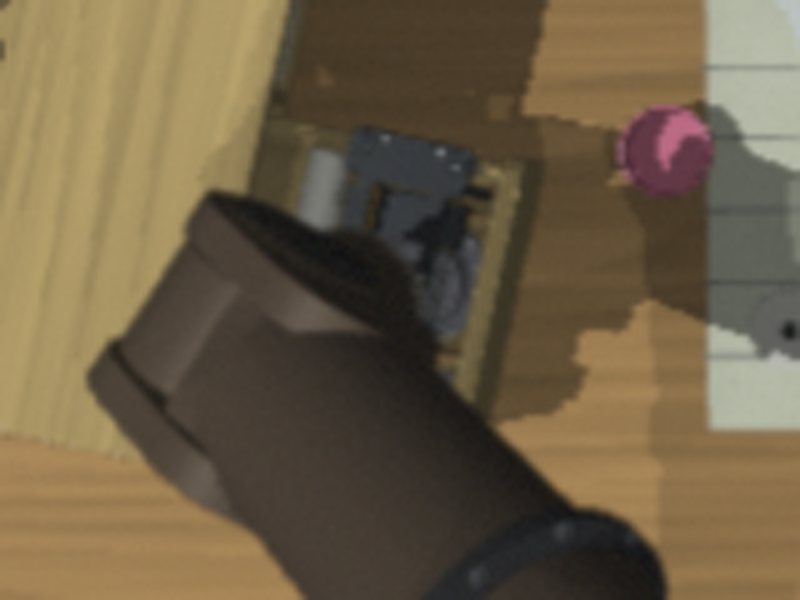

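View pics/s10.png

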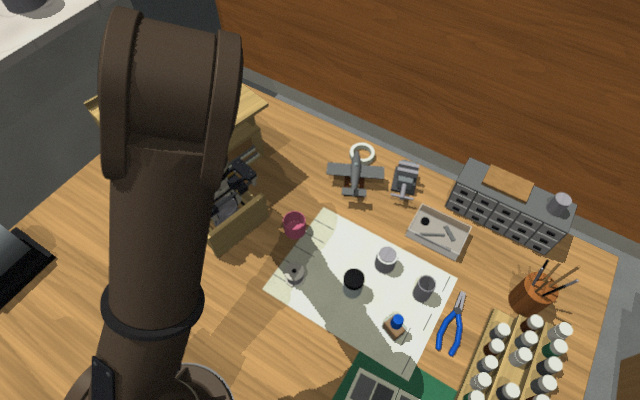

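```bash
python3 -m pendant '[[[0.002,-0.0005,0.010],[0,0,0],0.05],[[0.001,-0.0005,0.01],[0,0,0],0.05],[[0,-0.0005,0.008],[0,0,0],0.05],[[0,0,0.004],[0,0,0],0.05],[[0,0,0],[0,0,0],0.05]]'
python3 - <<'E'
from h import *
st()
c=plan(at(.311,.398,.048),rt(),2)
E
```

```text
clock: 18.18
position: [0.456, 0.22, 0.0543]
ee_rot: [2.45, 1.965, 0.001]
force: [-0.6, 0.9, 0.3]
width: 0.663
t 18.18 p [0.456  0.22   0.0543] nt 0.3121 0.3987 err-rot-to-down [-0.1 -0.   0.3] F [-0.6  0.9  0.3] w 0.663 q [-0.05  0.57 -0.69  2.    0.52  0.75 -1.27]
2 rows shift mm [-0.5 -0.3  3.1] | 3.2 turn [ 0.03  0.01 -0.13]
```

```bash
python3 -m pendant '[[[0,0,0.003],[0,0,0],0.05],[[0,0,0.002],[0,0,0],0.05],[[0,0,0.001],[0,0,0],0.05],[[0,0,0],[0,0,0],0.05]]'
python3 - <<'E'
from h import *
st()
E
```

```text
clock: 18.68
position: [0.4562, 0.22, 0.0486]
ee_rot: [2.45, 1.964, 0.001]
force: [0.2, 0.5, -0.6]
width: 0.662
t 18.68 p [0.4562 0.22   0.0486] nt 0.3122 0.3989 err-rot-to-down [-0.1 -0.   0.3] F [ 0.2  0.5 -0.6] w 0.662 q [-0.06  0.58 -0.68  2.01  0.53  0.74 -1.28]
```

```bash
python3 -m pendant '[[[0,0,0.001],[0,0,0],0.05],[[0,0,0.001],[0,0,0],0.05],[[0,0,0],[0,0,0],0.05]]'
python3 - <<'E'
from h import *
st()
E
```

```text
clock: 19.05
position: [0.4567, 0.2218, 0.0481]
ee_rot: [2.449, 1.966, 0.006]
force: [-3.2, 0.4, 15.7]
width: 0.66
t 19.05 p [0.4567 0.2218 0.0481] nt 0.3141 0.399 err-rot-to-down [-0.2  0.1  0.2] F [-3.2  0.4 15.7] w 0.66 q [-0.06  0.58 -0.68  2.01  0.54  0.74 -1.28]
```

The cup touched its seat at TCP z 0.048, as expected. I release it.

```bash
python3 -m pendant '[[[0,0,-0.001],[0,0,0],0.085],[[0,0,0],[0,0,0],0.085],[[0,0,0],[0,0,0],0.085],[[0,0,-0.01],[0,0,0],0.085],[[0,0,-0.02],[0,0,0],0.085],[[0,0,-0.04],[0,0,0],0.085],[[0,0,-0.045],[0,0,0],0.085],[[0,0,-0.045],[0,0,0],0.085]]'
python3 - <<'E'
from h import *
st()
c=plan(np.array([.45,0.0,.22]),rt(),5)
c=plan(np.array([.5565,-.323,.20]),rt(),7,c)
E
```

```text
clock: 20.05
position: [0.4556, 0.2201, 0.2096]
ee_rot: [2.45, 1.965, 0.002]
force: [0.7, 0.5, 0.5]
width: 0.929
t 20.05 p [0.4556 0.2201 0.2096] nt 0.3121 0.3983 err-rot-to-down [-0.1  0.   0.2] F [0.7 0.5 0.5] w 0.929 q [ 0.08  0.38 -0.82  1.83  0.31  1.07 -1.08]
5 rows shift mm [-43.2   8.4  -2.1] | 44.1 turn [ 0.02 -0.   -0.05]
7 rows shift mm [-41.8  24.7   2.9] | 48.7 turn [0. 0. 0.]
```

```bash
python3 -m pendant '[[[-0.043,0.0084,-0.002],[0,0,0],0.07],[[-0.043,0.0084,-0.002],[0,0,0],0.07],[[-0.043,0.0084,-0.002],[0,0,0],0.07],[[-0.043,0.0084,-0.002],[0,0,0],0.07],[[-0.043,0.0084,-0.002],[0,0,0],0.07],[[0,0,0],[0,0,0],0.07]]'
python3 - <<'E'
from h import *
st()
im,d=snap('top','t11'); cv2.imwrite('pics/t11c.png',cv2.resize(im[190:310,170:330,::-1],None,fx=5,fy=5,interpolation=2))
c=plan(np.array([.5565,-.323,.18]),rt(),7)
E
```

```text
clock: 20.8
position: [0.4499, -0.0025, 0.218]
ee_rot: [2.455, 1.956, -0.0]
force: [-0.5, 0.3, -0.6]
width: 0.764
t 20.8 p [ 0.4499 -0.0025  0.218 ] nt 0.0935 0.4401 err-rot-to-down [-0.1 -0.1  0.6] F [-0.5  0.3 -0.6] w 0.764 q [ 0.56  0.25 -0.8   1.94  0.21  1.03 -0.56]
7 rows shift mm [-41.7  24.9   5.5] | 48.9 turn [ 0.02  0.   -0.06]
```

View pics/t11c.png

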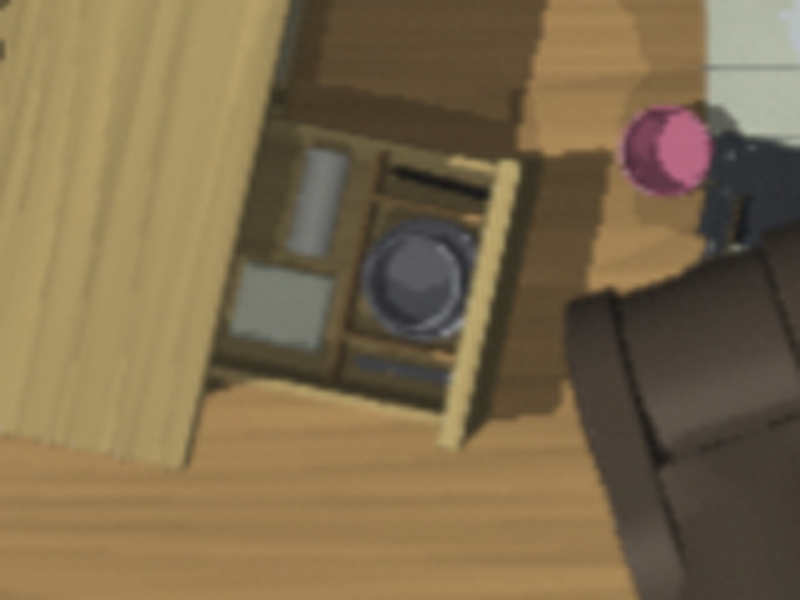

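The crop shows the middle cup standing inside the wide cup at crop (418,280). I measure its rim and fetch the slim cup.

```bash
python3 - <<'E'
from h import *
d=np.load('/tmp/t11_d.npy'); Q=cloud('top',d); N=Q@n_;T=Q@t_;z=Q[...,2]
m=(abs(N-.31)<.042)&(abs(T-.398)<.045)&(z>.06)&(z<.085)
print(m.sum(),'rim z',np.median(z[m]),'n',np.percentile(N[m],[1,99]),'t',np.percentile(T[m],[1,99]))
A=np.c_[2*N[m],2*T[m],np.ones(m.sum())]; s=np.linalg.lstsq(A,N[m]**2+T[m]**2,rcond=None)[0]; print('circle',s[:2],'r',np.sqrt(s[2]+s[0]**2+s[1]**2))
m=(z>.105)&(z<.125)&(N>.22)&(N<.33)&(abs(T-.397)<.1); print('panel n',np.percentile(N[m],[3,50,97]))
im=np.load('/tmp/t11_i.npy');S=8;x0,y0=215,215
o=cv2.resize(im[y0:y0+70,x0:x0+80,::-1],None,fx=S,fy=S,interpolation=2)
th=np.linspace(0,2*np.pi,80)
for c,r,col in((at(.312,.3985,.071),.031,(0,0,255)),(at(.310,.398,.039),.041,(0,255,0))):
    uv=proj('top',c+r*np.stack([np.cos(th),np.sin(th),0*th],1)); cv2.polylines(o,[np.int32((uv-[x0,y0]+.5)*S)],True,col,1)
cv2.imwrite('pics/t11o.png',o)
E
python3 -m pendant '[[[-0.042,0.025,0.003],[0,0,0],0.07],[[-0.042,0.025,0.003],[0,0,0],0.07],[[-0.042,0.025,0.003],[0,0,0],0.07],[[-0.042,0.025,0.003],[0,0,0],0.07],[[-0.042,0.025,0.004],[0,0,-0.2],0.07],[[-0.042,0.025,0.004],[0,0,-0.2],0.07],[[-0.040,0.025,0.004],[0,0,0],0.07],[[0,0,0],[0,0,0],0.07]]'
python3 - <<'E'
from h import *
st()
c=plan(np.array([.5565,-.323,.125]),rt(),4)
E
```

```text
65 rim z 0.06975431560366667 n [0.28259402 0.34258045] t [0.36880039 0.42894375]
circle [0.31266004 0.39904489] r 0.029360490240711457
panel n [0.25310168 0.25940579 0.26671738]
clock: 21.85
position: [0.5585, -0.3245, 0.1929]
ee_rot: [2.447, 1.969, 0.001]
force: [-0.2, 0.6, -0.1]
width: 0.764
t 21.85 p [ 0.5585 -0.3245  0.1929] nt -0.198 0.6148 err-rot-to-down [-0.1  0.   0.1] F [-0.2  0.6 -0.1] w 0.764 q [ 0.84  0.58 -0.62  1.52  0.35  1.16 -0.07]
4 rows shift mm [ 0.3 -0.6 17. ] | 17.0 turn [ 0.02 -0.   -0.02]
```

View pics/t11o.png

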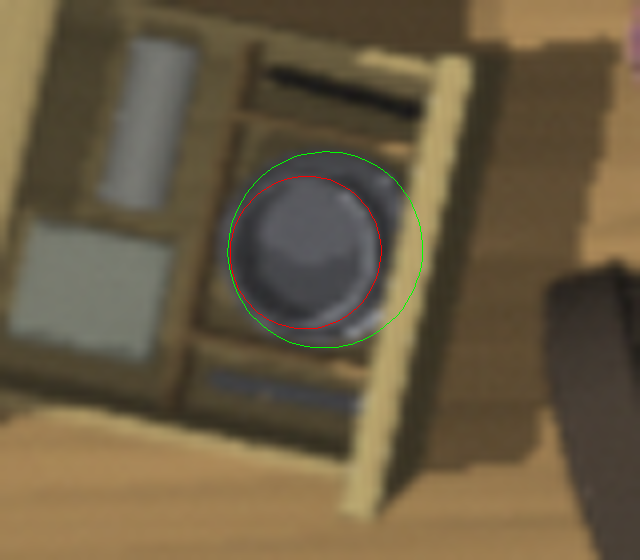

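The overlays agree: the middle cup's rim is at n = 0.3125, t = 0.399, z ≈ 0.070, so it's seated. Down to the slim cup.

```bash
python3 -m pendant '[[[0,-0.001,0.02],[0,0,0],0.07],[[0,-0.001,0.03],[0,0,0],0.07],[[0.001,0,0.03],[0,0,0],0.07],[[0,0,0.01],[0,0,0],0.07],[[0,0,0],[0,0,0],0.07]]'
python3 - <<'E'
from h import *
st()
c=plan(np.array([.5565,-.323,.0545]),rt(),3)
im,d=snap('side','s12'); cv2.imwrite('pics/s12c.png',cv2.resize(im[200:350,330:530,::-1],None,fx=4,fy=4,interpolation=2))
E
```

```text
clock: 22.48
position: [0.5568, -0.3192, 0.1042]
ee_rot: [2.442, 1.975, 0.002]
force: [-0.2, -0.3, 0.4]
width: 0.761
t 22.48 p [ 0.5568 -0.3192  0.1042] nt -0.1932 0.612 err-rot-to-down [-0.1  0.  -0.2] F [-0.2 -0.3  0.4] w 0.761 q [ 0.82  0.65 -0.59  1.63  0.42  0.99 -0.12]
3 rows shift mm [-1.3  0.2 16.6] | 16.6 turn [ 0.02 -0.01  0.07]
```

View pics/s12c.png

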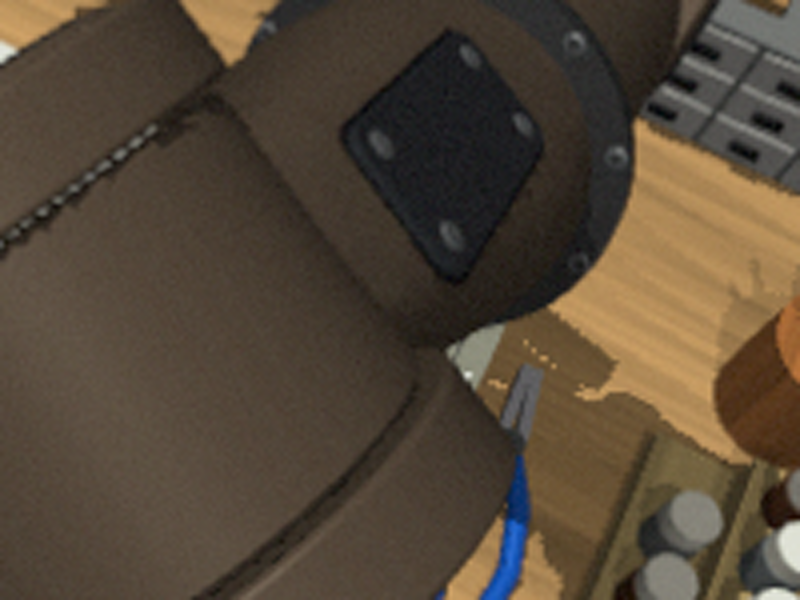

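The arm hides the cup here. Its position comes from four earlier measurements that agreed, so I go on.

```bash
python3 -m pendant '[[[-0.002,0,0.016],[0,0,0],0.07],[[-0.002,0,0.016],[0,0,0],0.07],[[0,0,0.016],[0,0,0],0.07],[[0,0,0],[0,0,0],0.07],[[0,0,0],[0,0,0],0.035],[[0,0,0],[0,0,0],0.035],[[0,0,0],[0,0,0],0.035],[[0,0,0],[0,0,0],0.035],[[0,0,0],[0,0,0],0.035]]' 15
python3 - <<'E'
from h import *
st()
E
```

```text
clock: 23.65
position: [0.556, -0.3245, 0.0564]
ee_rot: [2.443, 1.972, 0.002]
force: [0.3, 0.4, 3.5]
width: 0.468
t 23.65 p [ 0.556  -0.3245  0.0564] nt -0.1986 0.6123 err-rot-to-down [-0.1 -0.  -0.1] F [0.3 0.4 3.5] w 0.468 q [ 0.81  0.71 -0.56  1.66  0.46  0.91 -0.15]
```

```bash
python3 -m pendant '[[[0,0,-0.01],[0,0,0],0.035],[[0,0,-0.03],[0,0,0],0.035],[[0,0,-0.045],[0,0,0],0.035],[[0,0,-0.045],[0,0,0],0.035],[[0,0,-0.045],[0,0,0],0.035],[[0,0,0],[0,0,0],0.035]]'
python3 - <<'E'
from h import *
st()
c=plan(np.array([.47,-.03,.235]),rt(),8)
c=plan(at(.305,.399,.225),rt(),6,c)
im,d=snap('side','s13'); cv2.imwrite('pics/s13c.png',cv2.resize(im[160:310,330:530,::-1],None,fx=4,fy=4,interpolation=2))
E
```

```text
clock: 24.4
position: [0.5574, -0.3245, 0.2356]
ee_rot: [2.438, 1.969, 0.006]
force: [0.0, -0.7, -0.7]
width: 0.468
t 24.4 p [ 0.5574 -0.3245  0.2356] nt -0.1983 0.6137 err-rot-to-down [-0.5 -0.1 -0.1] F [ 0.  -0.7 -0.7] w 0.468 q [ 0.85  0.54 -0.64  1.48  0.33  1.23 -0.04]
8 rows shift mm [ 33.7 -18.5  -0. ] | 38.4 turn [0.06 0.01 0.02]
6 rows shift mm [ 39.  -11.1   1.7] | 40.6 turn [0. 0. 0.]
```

View pics/s13c.png

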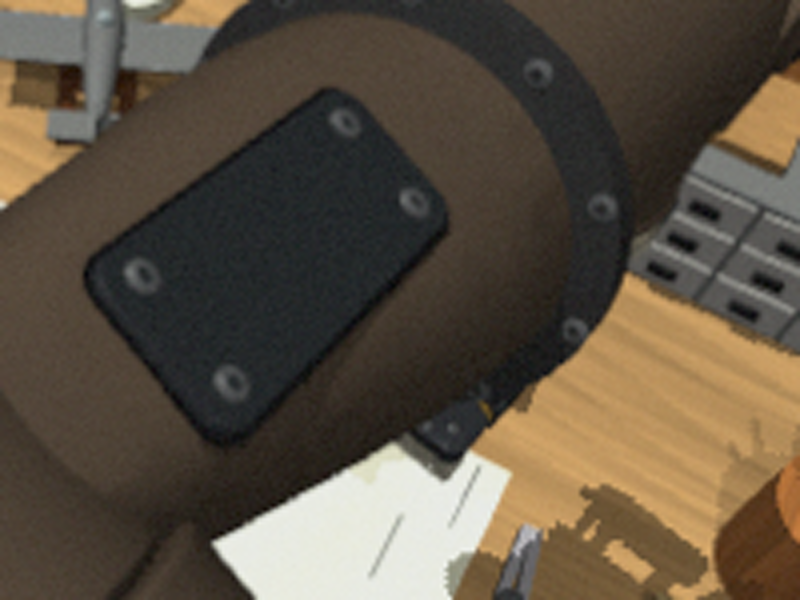

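The slim cup is gone from the mat, and the finger width still reads 43 mm, so it's in the gripper. Carrying it over.

```bash
python3 -m pendant '[[[0.034,-0.0185,0],[0,0,0],0.035],[[0.034,-0.0185,0],[0,0,0],0.035],[[0.034,-0.0185,0],[0,0,0],0.035],[[0.034,-0.0185,0],[0,0,0],0.035],[[0.034,-0.0185,0],[0,0,0],0.035],[[0.034,-0.0185,0],[0,0,0],0.035],[[0.034,-0.0185,0],[0,0,0],0.035],[[0.034,-0.0185,0],[0,0,0],0.035],[[0.039,-0.011,0.001],[0,0,0],0.035],[[0,0,0],[0,0,0],0.035]]'
python3 - <<'E'
from h import *
st()
c=plan(at(.305,.399,.225),rt(),6)
E
```

```text
clock: 25.7
position: [0.4642, 0.0163, 0.2291]
ee_rot: [-2.439, -1.98, -0.001]
force: [0.5, 0.7, -0.4]
width: 0.466
t 25.7 p [0.4642 0.0163 0.2291] nt 0.1148 0.4501 err-rot-to-down [-0.   0.  -0.5] F [ 0.5  0.7 -0.4] w 0.466 q [ 0.52  0.27 -0.81  1.9   0.22  1.07 -0.58]
6 rows shift mm [31.7 -8.4  0.7] | 32.8 turn [ 0.   -0.01  0.08]
```

```bash
python3 -m pendant '[[[0.032,-0.0085,0.0005],[0,0,0.1],0.035],[[0.032,-0.0085,0.0005],[0,0,0.1],0.035],[[0.032,-0.0085,0.0005],[0,0,0.1],0.035],[[0.032,-0.0085,0.0005],[0,0,0.1],0.035],[[0.032,-0.0085,0.0005],[0,0,0.1],0.035],[[0.028,-0.008,0],[0,0,0],0.035],[[0,0,0],[0,0,0],0.035]]'
python3 - <<'E'
from h import *
st()
im,d=snap('side','s14'); im,d=snap('top','t14')
cv2.imwrite('pics/s14c.png',cv2.resize(np.load('/tmp/s14_i.npy')[90:240,130:330,::-1],None,fx=4,fy=4,interpolation=2))
c=plan(at(.3125,.399,.11),rt(),5)
E
```

```text
clock: 26.58
position: [0.4558, 0.209, 0.2263]
ee_rot: [-2.45, -1.967, 0.0]
force: [-0.1, -1.6, -0.8]
width: 0.468
t 26.57 p [0.4558 0.209  0.2263] nt 0.3013 0.4008 err-rot-to-down [0.  0.  0.2] F [-0.1 -1.6 -0.8] w 0.468 q [ 0.12  0.35 -0.84  1.82  0.29  1.1  -1.05]
5 rows shift mm [ 2.7 -0.6 23.2] | 23.4 turn [ 0.01  0.02 -0.08]
```

View pics/s14c.png

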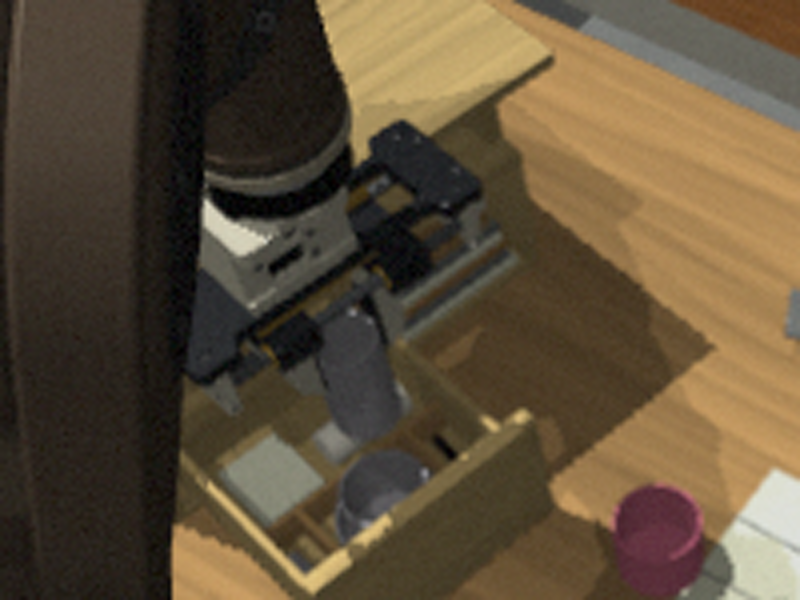

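The crop shows the slim cup held upright at crop (362,375), with the nested pair below at (380,490). I lower to just above the rim.

```bash
python3 -m pendant '[[[0.005,-0.0015,0.02],[0,0,0],0.035],[[0.004,0,0.03],[0,0,0],0.035],[[0,0,0.025],[0,0,0],0.035],[[0,0,0.01],[0,0,0],0.035],[[0,0,0],[0,0,0],0.035]]'
python3 - <<'E'
from h import *
st()
im,d=snap('top','t15'); cv2.imwrite('pics/t15c.png',cv2.resize(im[190:310,170:330,::-1],None,fx=5,fy=5,interpolation=2))
c=plan(at(.311,.399,.08),rt(),5)
E
```

```text
clock: 27.3
position: [0.4572, 0.2156, 0.1418]
ee_rot: [2.453, 1.961, -0.001]
force: [0.5, 0.8, -0.7]
width: 0.467
t 27.3 p [0.4572 0.2156 0.1418] nt 0.3081 0.4008 err-rot-to-down [-0.  -0.1  0.4] F [ 0.5  0.8 -0.7] w 0.467 q [ 0.05  0.46 -0.79  1.92  0.4   0.93 -1.16]
5 rows shift mm [ 0.5 -0.4 12.5] | 12.5 turn [ 0.02  0.   -0.08]
```

View pics/t15c.png

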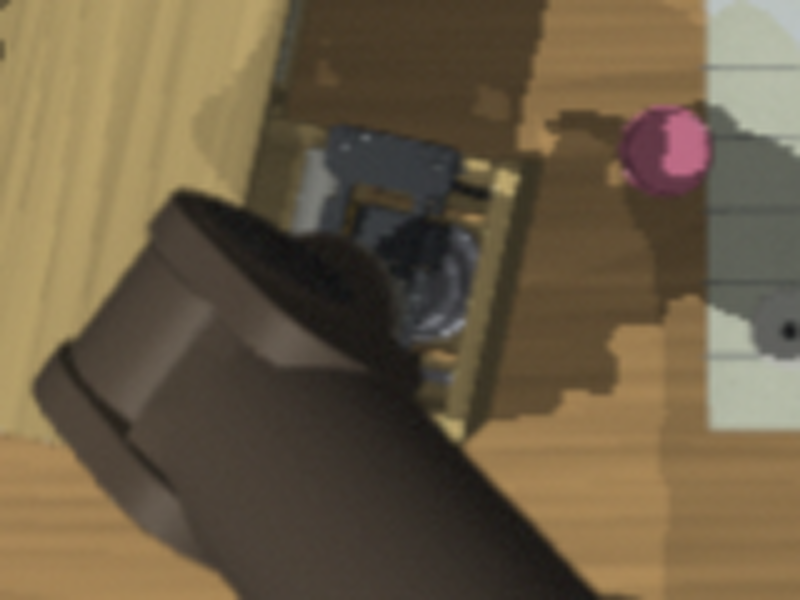

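```bash
python3 -m pendant '[[[0.003,-0.002,0.003],[0,0,-0.3],0.035],[[0,0,0.01],[0,0,0],0.035],[[0,0,0.01],[0,0,0],0.035],[[0,0,0],[0,0,0],0.035]]'
python3 - <<'E'
from h import *
st()
c=plan(at(.311,.399,.08),rt(),4)
E
```

```text
clock: 27.85
position: [0.4553, 0.2196, 0.1181]
ee_rot: [2.447, 1.969, -0.001]
force: [0.3, 0.2, -0.4]
width: 0.468
t 27.85 p [0.4553 0.2196 0.1181] nt 0.3116 0.398 err-rot-to-down [-0.  -0.1  0. ] F [ 0.3  0.2 -0.4] w 0.468 q [ 0.02  0.49 -0.77  1.94  0.43  0.88 -1.19]
4 rows shift mm [-0.1  0.2  9.5] | 9.5 turn [ 0.    0.02 -0.01]
```

```bash
python3 -m pendant '[[[0,0.001,0.01],[0,0,0],0.035],[[0,0,0.01],[0,0,0],0.035],[[0,0,0.01],[0,0,0],0.035],[[0,0,0.006],[0,0,0],0.035],[[0,0,0.002],[0,0,0],0.035],[[0,0,0],[0,0,0],0.035]]'
python3 - <<'E'
from h import *
st()
E
```

```text
clock: 28.6
position: [0.457, 0.22, 0.0811]
ee_rot: [2.447, 1.969, 0.002]
force: [-0.1, 0.3, -0.7]
width: 0.471
t 28.6 p [0.457  0.22   0.0811] nt 0.3123 0.3996 err-rot-to-down [-0.1  0.   0.1] F [-0.1  0.3 -0.7] w 0.471 q [-0.01  0.54 -0.73  1.98  0.49  0.81 -1.24]
```

```bash
python3 -m pendant '[[[0,0,0.0025],[0,0,0],0.035],[[0,0,0.0015],[0,0,0],0.035],[[0,0,0.001],[0,0,0],0.035],[[0,0,0],[0,0,0],0.035]]'
python3 - <<'E'
from h import *
st()
E
```

```text
clock: 29.1
position: [0.4571, 0.22, 0.0763]
ee_rot: [2.447, 1.968, 0.002]
force: [-0.9, -0.2, 1.7]
width: 0.469
t 29.1 p [0.4571 0.22   0.0763] nt 0.3123 0.3997 err-rot-to-down [-0.1  0.   0.1] F [-0.9 -0.2  1.7] w 0.469 q [-0.02  0.54 -0.73  1.98  0.5   0.8  -1.25]
```

It's seated at TCP z 0.0763, where 0.0764 was predicted. I release it and rise.

```bash
python3 -m pendant '[[[0,0,0],[0,0,0],0.07],[[0,0,0],[0,0,0],0.07],[[0,0,0],[0,0,0],0.07],[[0,0,-0.01],[0,0,0],0.07],[[0,0,-0.02],[0,0,0],0.07],[[0,0,-0.04],[0,0,0],0.07],[[0,0,-0.045],[0,0,0],0.07],[[0,0,-0.03],[0,0,0],0.07],[[0,0,0],[0,0,0],0.03]]'
python3 - <<'E'
from h import *
st()
c=plan(at(.15,.40,.235),rt(20),4)
c=plan(at(.175,.397,.075),rt(36),4,c)
E
```

```text
clock: 30.22
position: [0.4578, 0.2209, 0.2239]
ee_rot: [2.446, 1.968, 0.009]
force: [-0.3, 0.0, -0.5]
width: 0.698
t 30.23 p [0.4578 0.2209 0.2239] nt 0.3134 0.4002 err-rot-to-down [-0.3  0.2  0.1] F [-0.3  0.  -0.5] w 0.698 q [ 0.1   0.37 -0.84  1.81  0.31  1.09 -1.07]
4 rows shift mm [-40.3   0.   -8.2] | 41.1 turn [ 0.08  4.96 -0.  ]
4 rows shift mm [-12.   -0.7  38.8] | 40.6 turn [0. 4. 0.]
```

```bash
python3 -m pendant '[[[-0.040,0,-0.008],[0,5,0],0],[[-0.040,0,-0.008],[0,5,0],0],[[-0.040,0,-0.008],[0,5,0],0],[[-0.040,0,-0.008],[0,5,0],0],[[0,0,0],[0,0,0],0]]'
python3 - <<'E'
from h import *
st()
im,d=snap('top','t16'); cv2.imwrite('pics/t16c.png',cv2.resize(im[190:310,170:330,::-1],None,fx=5,fy=5,interpolation=2))
Q=cloud('top',d); N=Q@n_;T=Q@t_;z=Q[...,2]
for lo,hi in((.085,.108),(.06,.08)):
    m=(abs(N-.312)<.04)&(abs(T-.399)<.04)&(z>lo)&(z<hi)
    A=np.c_[2*N[m],2*T[m],np.ones(m.sum())]; s=np.linalg.lstsq(A,N[m]**2+T[m]**2,rcond=None)[0]; print(m.sum(),'z',np.median(z[m]),np.ptp(z[m]),'c',s[:2],'r',np.sqrt(s[2]+s[0]**2+s[1]**2))
m=(z>.105)&(z<.125)&(N>.22)&(N<.28)&(abs(T-.397)<.1); print('panel n',np.percentile(N[m],[3,50,97]))
c=plan(at(.20,.397,.075),rt(36),5)
E
```

```text
clock: 30.85
position: [0.4227, 0.0617, 0.2306]
ee_rot: [-2.277, -1.808, -0.378]
force: [0.4, 1.1, 0.0]
width: 0.154
t 30.85 p [0.4227 0.0617 0.2306] nt 0.1504 0.3998 err-rot-to-down [ 0.1 19.   0.8] F [0.4 1.1 0. ] w 0.154 q [ 0.88  0.21 -0.98  2.04 -0.19  0.89 -0.2 ]
56 z 0.09736470167079259 0.018327599765315547 c [0.3104783  0.40050415] r 0.020301866613116126
98 z 0.07022306377230128 0.019822711075104645 c [0.31207991 0.39943073] r 0.026700088023327507
panel n [0.25339168 0.25970879 0.26690486]
5 rows shift mm [-5.3 -0.4 32.3] | 32.7 turn [ 0.01  3.39 -0.1 ]
```

View pics/t16c.png

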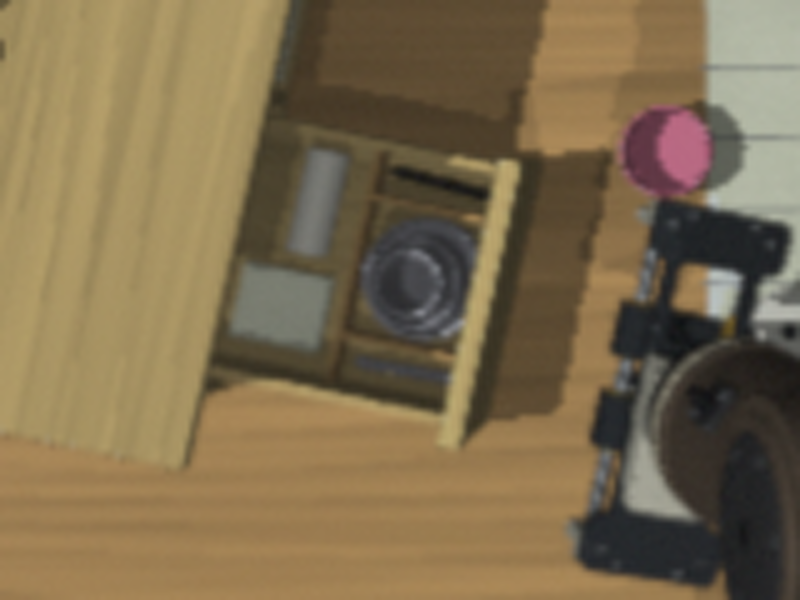

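All three cups are nested, with rim heights 0.097 and 0.070 and centres within about 2 mm. Now to the front of the panel to close it.

```bash
python3 -m pendant '[[[-0.0055,-0.001,0.032],[0,3,0],0],[[-0.0055,-0.001,0.032],[0,3,0],0],[[-0.0055,-0.001,0.032],[0,3,0],0],[[-0.0055,-0.001,0.032],[0,3,-0.3],0],[[-0.0055,-0.001,0.026],[0,3,-0.3],0],[[0,0,0],[0,0,0],0]]'
python3 - <<'E'
from h import *
st()
c=plan(at(.24,.395,.078),rt(34),4)
c=plan(at(.39,.397,.078),rt(34),15,c)
E
```

```text
clock: 31.65
position: [0.4249, 0.1105, 0.08]
ee_rot: [-2.086, -1.7, -0.64]
force: [0.2, -0.1, 0.4]
width: 0.008
t 31.65 p [0.4249 0.1105 0.08  ] nt 0.1985 0.3916 err-rot-to-down [ 0.3 34.2 -0.6] F [ 0.2 -0.1  0.4] w 0.008 q [ 0.85  0.63 -0.99  2.27 -0.2   0.37 -0.02]
4 rows shift mm [8.3 0.9 6.2] | 10.4 turn [-0.12 -0.05  0.13]
15 rows shift mm [8.3 0.1 5.6] | 10.0 turn [0. 0. 0.]
```

```bash
python3 -m pendant '[[[0.0083,0.001,0.006],[0,0,0],0],[[0.0083,0.001,0.006],[0,0,0],0],[[0.0083,0.001,0.006],[0,0,0],0],[[0.004,0.001,0.003],[0,0,0],0],[[0.003,0,0.002],[0,0,0],0],[[0.003,0,0.002],[0,0,0],0],[[0.003,0,0.002],[0,0,0],0],[[0.004,0,0.003],[0,0,0],0],[[0.005,0,0.0035],[0,0,0],0],[[0.006,0,0.004],[0,0,0],0]]'
python3 - <<'E'
from h import *
st()
E
```

```text
clock: 32.9
position: [0.4441, 0.1715, 0.0799]
ee_rot: [-2.092, -1.702, -0.645]
force: [-0.1, -0.9, 1.0]
width: 0.005
t 32.9 p [0.4441 0.1715 0.0799] nt 0.2621 0.3974 err-rot-to-down [-0.1 34.1 -0.5] F [-0.1 -0.9  1. ] w 0.005 q [ 0.67  0.62 -0.95  2.26 -0.24  0.28 -0.11]
```

```bash
python3 -m pendant '[[[0.0066,0,0.0045],[0,0,0],0],[[0.0066,0,0.0045],[0,0,0],0],[[0.0066,0,0.0045],[0,0,0],0],[[0.0066,0,0.0045],[0,0,0],0],[[0.0066,0,0.0045],[0,0,0],0],[[0.0066,0,0.0045],[0,0,0],0],[[0.0066,0,0.0045],[0,0,0],0],[[0.0066,0,0.0045],[0,0,0],0],[[0.0066,0,0.0045],[0,0,0],0],[[0.0066,0,0.0045],[0,0,0],0]]'
python3 - <<'E'
from h import *
st()
c=plan(at(.41,.397,.078),rt(34),10)
im,d=snap('side','s17');snap('top','t17')
E
```

```text
clock: 34.15
position: [0.4604, 0.2499, 0.0796]
ee_rot: [-2.091, -1.702, -0.645]
force: [0.5, -2.2, 0.5]
width: 0.003
t 34.15 p [0.4604 0.2499 0.0796] nt 0.3422 0.3966 err-rot-to-down [-0.1 34.1 -0.6] F [ 0.5 -2.2  0.5] w 0.003 q [ 0.43  0.61 -0.89  2.22 -0.28  0.21 -0.23]
10 rows shift mm [5.5 0.1 3.9] | 6.8 turn [-0.01 -0.01  0.06]
```

View pics/t17.png

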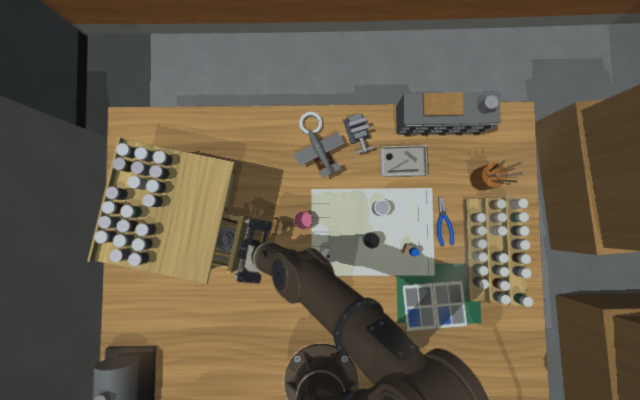

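```bash
python3 -m pendant '[[[0.005,0,0.0035],[0,0,0],0],[[0.005,0,0.0035],[0,0,0],0],[[0.005,0,0.0035],[0,0,0],0],[[0.005,0,0.0035],[0,0,0],0],[[0.005,0,0.0035],[0,0,0],0],[[0.005,0,0.0035],[0,0,0],0],[[0.005,0,0.0035],[0,0,0],0],[[0.005,0,0.0035],[0,0,0],0],[[0.005,0,0.0035],[0,0,0],0],[[0.005,0,0.0035],[0,0,0],0]]'
python3 - <<'E'
from h import *
st()
E
python3 -m pendant '[[[0.004,0,0.003],[0,0,0],0],[[0.004,0,0.003],[0,0,0],0]]'
python3 - <<'E'
from h import *
st()
E
```

```text
clock: 35.5
position: [0.4728, 0.3094, 0.0786]
ee_rot: [-2.092, -1.702, -0.645]
force: [-3.5, -5.9, 5.0]
width: 0.003
t 35.5 p [0.4728 0.3094 0.0786] nt 0.403 0.396 err-rot-to-down [-0.1 34.1 -0.6] F [-3.5 -5.9  5. ] w 0.003 q [ 0.25  0.61 -0.81  2.17 -0.3   0.17 -0.3 ]
clock: 35.75
position: [0.4749, 0.3188, 0.0781]
ee_rot: [-2.092, -1.702, -0.645]
force: [-2.8, -9.0, 6.1]
width: 0.004
t 35.75 p [0.4749 0.3188 0.0781] nt 0.4127 0.3961 err-rot-to-down [-0.1 34.1 -0.5] F [-2.8 -9.   6.1] w 0.004 q [ 0.22  0.61 -0.8   2.16 -0.31  0.17 -0.31]
```

```bash
python3 -m pendant '[[[0.003,0,0.002],[0,0,0],0],[[0.002,0,0.001],[0,0,0],0],[[0,0,0],[0,0,0],0]]'
python3 - <<'E'
from h import *
st()
E
```

```text
clock: 36.12
position: [0.4758, 0.3227, 0.0778]
ee_rot: [-2.095, -1.702, -0.642]
force: [-7.0, -18.3, 13.9]
width: 0.003
t 36.12 p [0.4758 0.3227 0.0778] nt 0.4166 0.3961 err-rot-to-down [-0.1 33.9 -0.5] F [ -7.  -18.3  13.9] w 0.003 q [ 0.2   0.61 -0.79  2.16 -0.31  0.17 -0.32]
```

```bash
python3 -m pendant '[[[0.001,0,0.001],[0,0,0],0],[[0,0,0],[0,0,0],0]]'
python3 - <<'E'
from h import *
st()
E
python3 -m pendant '[[[-0.003,0,-0.002],[0,0,0],0],[[-0.004,0,-0.003],[0,0,0],0],[[-0.008,0,-0.006],[0,0,0],0],[[-0.02,0,-0.015],[0,0,0],0],[[-0.04,0,-0.03],[0,0,0],0],[[-0.04,0,-0.03],[0,0,0],0],[[0,0,0],[0,0,0],0]]'
python3 - <<'E'
from h import *
st()
im,d=snap('side','s18')
for k in arm.masks_of('side','drawer_front')[:2]:
    P=cloud('side',d)[k['pixels']]; P=P[~np.isnan(P[:,0])]; print(k['conf'],k['rect'],np.percentile(P@n_,[2,10,25,50,75,90]),np.percentile(P@t_,[2,50,98]))
c=plan(np.array([.36,-.15,.28]),rt(0),8)
E
```

```text
clock: 36.38
position: [0.4759, 0.3229, 0.0771]
ee_rot: [-2.096, -1.701, -0.641]
force: [-8.9, -24.8, 18.2]
width: 0.002
t 36.38 p [0.4759 0.3229 0.0771] nt 0.4169 0.3962 err-rot-to-down [-0.  33.9 -0.4] F [ -8.9 -24.8  18.2] w 0.002 q [ 0.2   0.61 -0.79  2.16 -0.31  0.17 -0.32]
clock: 37.25
position: [0.4479, 0.1812, 0.0845]
ee_rot: [-2.099, -1.695, -0.646]
force: [0.7, 1.3, 0.3]
width: 0.004
t 37.25 p [0.4479 0.1812 0.0845] nt 0.2724 0.399 err-rot-to-down [-0.2 34.  -0.1] F [0.7 1.3 0.3] w 0.004 q [ 0.64  0.61 -0.95  2.25 -0.25  0.28 -0.14]
0.68 [199.9, 187.9, 70.7, 63.5] [0.4138198  0.41486147 0.4156993  0.41679943 0.41829732 0.42570236] [0.30741779 0.3928709  0.48654113]
0.66 [440.4, 232.2, 62.4, 58.3] [-0.19633065 -0.1805368  -0.15935806 -0.12359676 -0.08748637 -0.06351746] [0.72313553 0.79376466 0.84609368]
8 rows shift mm [-33.3  -1.9 -37.8] | 50.4 turn [ 0.02 -4.27  0.06]
```

View pics/s18.png

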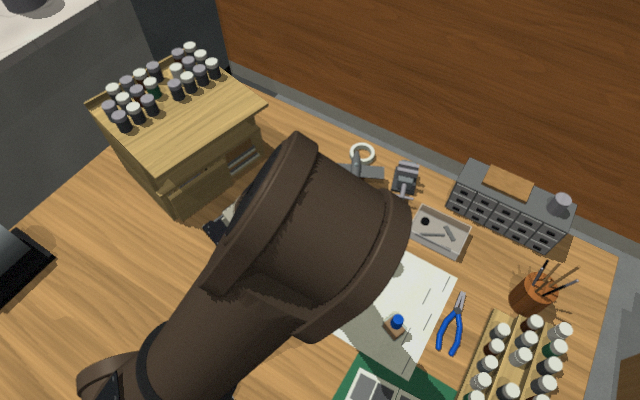

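The drawer stays shut with its face at n ≈ 0.4165, the same as at the start. I withdraw the arm and check the bystanders.

```bash
python3 -m pendant '[[[-0.033,0,-0.038],[0,-4.2,0],0],[[-0.033,0,-0.038],[0,-4.2,0],0],[[-0.033,0,-0.038],[0,-4.2,0],0],[[-0.033,0,-0.038],[0,-4.2,0],0],[[-0.033,0,-0.038],[0,-4.2,0],0],[[-0.033,0,-0.038],[0,-4.2,0],0],[[-0.033,0,-0.038],[0,-4.2,0],0],[[0,0,0],[0,0,0],0],[[0,0,0],[0,0,0],0]]'
python3 - <<'E'
from h import *
st()
im,d=snap('side','s19');im,d2=snap('top','t19')
D={'side':d,'top':d2}
C0={n:cloud(n,np.load(f'/tmp/{n}0_d.npy')) for n in D};C={n:cloud(n,D[n]) for n in D}
ref={'putty_tin_mid':(.58,-.206),'wire_spool_mid':(.42,-.026),'thinner_jar_mid':(.473,-.168),'glue_bottle_mid':(.4355,-.3025),'pliers_mid':(.534,-.4265),'parts_box_mid':(.74,-.287),'model_mid':(.765,-.008),'drawer_front':(.48,.32)}
for l in ref:
  for n in D:
    for r in arm.masks_of(n,l)[:1]:
        P=C[n][r['pixels']]; P=P[~np.isnan(P[:,0])]; zt=np.percentile(P[:,2],97); T=P[P[:,2]>zt-.006]
        print(l,n,round(r['conf'],2),zt.round(3),((T[:,:2].max(0)+T[:,:2].min(0))/2).round(3),ref[l], (np.median(P@n_).round(4) if 'drawer' in l else ''))
E
```

```text
clock: 38.48
position: [0.3837, -0.115, 0.2459]
ee_rot: [-2.395, -1.954, -0.103]
force: [0.2, -0.2, 0.7]
width: 0.006
t 38.48 p [ 0.3837 -0.115   0.2459] nt -0.0306 0.3994 err-rot-to-down [-0.2  4.7 -0.7] F [ 0.2 -0.2  0.7] w 0.006 q [ 0.95  0.12 -0.76  2.    0.    1.05 -0.02]
putty_tin_mid top 0.78 0.069 [ 0.581 -0.206] (0.58, -0.206) 
wire_spool_mid top 0.68 0.053 [ 0.422 -0.025] (0.42, -0.026) 
thinner_jar_mid side 0.9 0.082 [ 0.473 -0.169] (0.473, -0.168) 
thinner_jar_mid top 0.68 0.018 [ 0.536 -0.426] (0.473, -0.168) 
glue_bottle_mid side 0.89 0.093 [ 0.434 -0.303] (0.4355, -0.3025) 
glue_bottle_mid top 0.64 0.312 [0.584 0.497] (0.4355, -0.3025) 
pliers_mid side 0.94 0.015 [ 0.532 -0.428] (0.534, -0.4265) 
pliers_mid top 0.81 0.018 [ 0.534 -0.426] (0.534, -0.4265) 
parts_box_mid side 0.94 0.039 [ 0.739 -0.286] (0.74, -0.287) 
parts_box_mid top 0.7 0.041 [ 0.741 -0.288] (0.74, -0.287) 
model_mid top 0.78 0.071 [ 0.768 -0.018] (0.765, -0.008) 
drawer_front top 0.75 0.116 [0.482 0.305] (0.48, 0.32) 0.4183
```

View pics/t19.png

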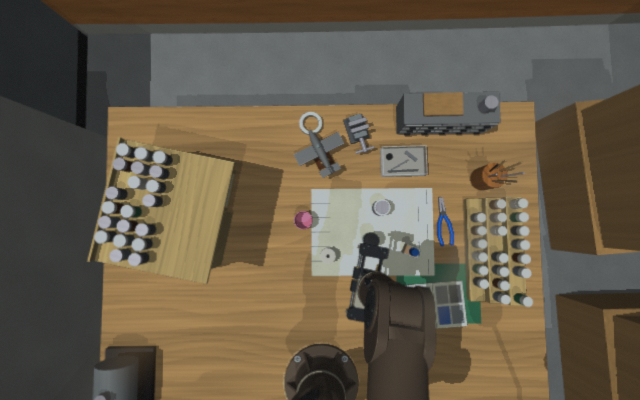

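View pics/s19.png

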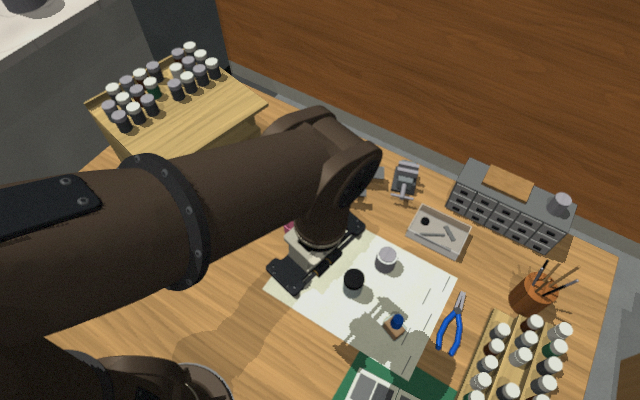

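Everything is where it was and the drawer is shut. The robot touches nothing. Handing in.

Run:
```python
from cell import arm
print(arm.sign_off())
```

```text
the job is handed in; nothing more can be done
None
```

The job is handed in at about 39 s of the 72 s allowed, with the drawer latched shut and the three cups nested inside it. Sign-off gives no verdict, so this rests on my own checks.

**What I did:**
- I pressed the drawer front to its stop and it sprang out about 60 mm. I then hooked the panel from behind over its top edge and drew the drawer to its outer stop.
- I set the grey middle cup into the wide cup and the slim cup into the middle one. The pink look-alike was left alone.
- I pushed the drawer slowly back to its stop and let go.

**What the last checks showed:**
- **Cups, before closing:** the middle rim measured about 70 mm above the bench (71 expected) and the slim rim about 97 mm (98 expected). Their centres were within about 2 mm of each other. The cups could not be seen once the drawer was shut.
- **Drawer:** after release the front face measured n ≈ 0.4168 m, against 0.4164 at the start, so it stayed shut. A later top view, showing mostly the panel's top edge, gave 0.4183.
- **Bystanders:** the tin, spool, jar, bottle, pliers and parts box were within about 2 mm of their starting places. The model measured within about 10 mm on a differing network mask, and it looks unmoved in the picture.

**What disagreed:**
- In the last top view the networks twice pointed at the wrong thing: "jar" landed on the pliers and "bottle" on the organiser. The side view put both correctly.
- The highest forces were about 45 N when I first pressed the drawer and about 32 N when I closed it. Both were measured at the wrist with the fingertips pressing.

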